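Load and tighten the bench cheese press, then fit the thermometer

ROBOT

A 7-joint arm with a two-finger parallel gripper is mounted at the origin on a cart in front of the work surface, level with it; the furniture and walls round the work are solid. World frame = base frame: x ahead of the robot, y to its left, z up, the work surface at z = 0. Lengths are in mm, angles in rad, forces in N, time in s.
With the tool pointing down it reaches from about 350 to 900 mm from the base axis. Payload 7.2 kg.
Tool frame: the origin (TCP) lies at the centre of the arm's flange, where the gripper is bolted on; the fingertips stand 182 mm ahead of it and the grasp point (between the pads) lies 163 mm ahead of it; z points along the fingers, y is the line along which they close (so a half turn about z gives the same grasp; the last joint's range is limited). The gripper opens to 88 mm and grips with 3 to 60 N. Pads are 20 mm wide; open, the fingers measure 115 mm over their backs; the gripper's body (75 mm by 178 mm) begins 61 mm behind the grasp point.
Start: joints at [1.096, 0.411, -0.013, 1.596, 0.006, 1.134, -0.082], TCP at [247.282, -573.999, 404.653] pointing down, gripper open.
Joint ranges: [-2.95, 2.95], [-0.29, 1.99], [-1.47, 1.44], [0.14, 2.54], [-1.03, 4.17], [0.13, 1.85], [-2.86, 2.86]. Speed limits (rad/s): [2.39, 2.39, 3.01, 3.01, 3.14, 3.14, 3.14].

INTERFACE

Orientations are given as a rotation vector (axis times angle).
In Python, from workcell import manip gives the robot as it stands.
- The arm moves only by the shell command python3 -m jog 'ROWS'. ROWS is JSON, a list of rows, each a list of 5 numbers: the gripper's target within -1 to 1 (shut at 1, half-way at 0, fully open at -1), then the shift along the tool's x, y, z as a fraction of full scale, then the turn about the tool's z as a fraction of full scale. A call has 1 to 20 rows; each row shifts and turns the commanded pose from where the row before left it, along the tool's axes as they then stand; what a row does not reach is not made up. Full scale, the value 1, is 0.1 m for a shift and pi rad for a turn. A row lasts 1/8 s, in which the tool goes at most 62.5 mm and 10.7 degrees, less where a joint would pass 70% of its speed; a pose out of reach is approached as far as the arm can. A call with a number of a shift or a turn outside -1 to 1 is refused whole. A call with a gripper value outside its range is refused whole. The fingers move at their own pace and stop on an object; the grip force is fixed at half the most. Time passes only in rows, so rows that do not move let the fingers close. It gives the time, the measured TCP pose, the force, the opening and the grip force at its end, in the units of the state.
- manip.get_obs(): the state, without advancing time (a new reading comes with each control period).
- manip.read_camera(name): name is "side" or "top"; returns a dict with "color" (420x560x3 uint8, blue, green, red), "intrinsics" (3x3 intrinsics, pixels), "camera_from_world" (4x4, takes a point from world to camera coordinates). Camera axes: x right, y down, z forward; pixel columns grow to the right and rows downward; lengths in mm; the calibration is good to about 2 mm. A picture is of the moment at which its call begins. There is no depth.
- manip.job_done(): hands the job in; it is judged then, once.
Trained networks look in a picture, given as the dict that the camera call returned (one of the last four; its "shot" number tells which), for a name from the list of things; names that differ only in an ending like _2 or _b are one class to them, and where a whole thing is asked for, a point or a joint stands for the part that bears it (a point fixed in the world has none). Each returns a list of dicts, best first, with "score" (0 to 1); they miss things now and then, are a little off and sometimes report something else, mostly with a low value. They report only what shows in the picture. A call takes as long as a camera call.
- manip.search_frame(thing, picture): "location" ([row, column] in pixels, amid what is visible of it).
The state is a dict: "time_s": time; "joints": joint angles; "qd": joint speeds; "tau": joint torques, N m; "tcp_pos": TCP position; "eef_rot": TCP orientation; "contact_force": force on the tool from outside, world axes, zero at the start; "wrist_torque": the same for the moment, N m; "finger_gap": finger opening in mm; "grip_force": force on a finger pad.
Only numpy, scipy, OpenCV 4.12 (cv2) and the standard library are available. Lean on these libraries where they do the work, as an engineer would, in place of code of your own. Each camera call takes 0.05 s, during which the arm holds its last target. There are 200 camera calls.

TASK

Load all the cheese moulds that stand on the worktop into the bench press, upright on its deck in one row with their broad faces towards the head and the pressure plate; crank the plate back as far as the row needs. Then crank it in until the row is tight against the fixed head and the plate's springs are about half compressed, never driving them solid. Last, lift the dial thermometer out of its wooden stand and push it fully home in the port of the mould that has one, leave the press tight, and leave everything else where it was.

Things in the scene. Friction and masses are not known exactly. Their poses are not given: they have to be found in the camera images.
- press: Bench press, fixed: beech bed 112 x 292 mm. Origin at worktop height on its centre line; +y runs along the bed to the fixed head, -y to the crank, z up. Deck 34 mm up; two guide lips, 16 mm above it, leave a channel 76 mm wide; a mould on the deck has its centre at z = 68 mm. Screw axis along y at x = 0, 80 mm up. Wooden nut block at y -120 to -96 mm, 98 mm high.
- head_pad: Steel face of the fixed head, at the +y end of the bed (y = 149 mm in the press frame); origin in the middle of its face, axes as the press. The row of moulds is pressed against it. The head is 106 mm high over the worktop.
- plate_face (a point): Middle of the front face of the steel pressure plate (70 mm wide, 64 mm high, 10 mm thick), which faces the head along +y of the press; this point is on the screw axis. Its distance from the head along the press y is the room for moulds (196 mm when fully open, 56 mm at the least).
- plate (a joint): How far the spring plate is pushed back towards its carrier, m: 0 = springs out, 0.020 = springs solid; 1.4 N for every mm. The two pins of the plate come out behind the carrier as it is pushed back.
- carrier (a joint): Travel of the carrier (the moving jaw behind the plate) towards the head, m: 0 = fully open, grows as it closes, at most 0.14. Plate-to-head room with free springs = 0.196 - carrier. It starts part-way.
- crank (a joint): Turn of the crank, rad, 0 to 44: grows, and the jaw closes, as it turns clockwise seen from the crank end (about +y of the press); 20 mm of jaw travel per turn (2 pi). 0 = arm straight up; growing from there the grip goes first to +x of the press. Stays where left; takes about 3 N at the grip. Crank and screw move along with the jaw.
- crank_hub (a point): Point on the screw axis in line with the middle of the crank grip (the centre of the circle that the grip runs on); moves along the press with the jaw.
- crank_grip (a point): Middle of the wooden grip of the crank, a sleeve 20 mm thick and 56 mm long, parallel to the screw, spinning freely on its pin 45 mm from the screw axis. The crank arm is 42 mm from this point towards the head. It can be held from above, fingers on both sides, the hand pointing down round the whole circle.
- mould_a_mid (a point): Cheese mould, white plastic, drain holes, a wooden follower board let into one broad face: 64 mm wide (x), 40 thick (y), 68 high (z), about 0.2 kg; starts upright on the worktop. This point is its centre. In the press its thickness lies along the press, either broad face first. Plain top. Absent (None) in some runs.
- mould_b_mid (a point): Cheese mould, white plastic, drain holes, a wooden follower board let into one broad face: 64 mm wide (x), 40 thick (y), 68 high (z), about 0.2 kg; starts upright on the worktop. This point is its centre. In the press its thickness lies along the press, either broad face first. Plain top. Absent (None) in some runs.
- mould_c_mid (a point): Cheese mould, white plastic, drain holes, a wooden follower board let into one broad face: 64 mm wide (x), 40 thick (y), 68 high (z), about 0.2 kg; starts upright on the worktop. This point is its centre. In the press its thickness lies along the press, either broad face first. Plain top. Absent (None) in some runs.
- mould_p_mid (a point): Cheese mould, white plastic, drain holes, a wooden follower board let into one broad face: 64 mm wide (x), 40 thick (y), 68 high (z), about 0.2 kg; starts upright on the worktop. This point is its centre. In the press its thickness lies along the press, either broad face first. This one alone has the thermometer port in its top. Always present.
- port (a point): Mouth of the thermometer port: a round bore 10 mm wide with a 3 mm chamfer, 60 mm deep, straight down in the middle of that mould's top. z up.
- dial (a point): Centre of the dial thermometer's head, a flat steel disc 46 mm across and 16 mm thick, face up. Below it a neck 20 mm long and 19 mm thick (its underside is 28 mm below this point), then a stem 6 mm thick and 55 mm long. About 0.06 kg. It starts standing in its stand.
- stem_tip (a point): Tip of the thermometer's stem, 83 mm below the centre of the dial; z along the stem, up. Fully home, the underside of the neck rests on the mouth and the tip is 55 mm below it.
- stand_hole (a point): Mouth of the 10 mm hole in the top of the wooden thermometer stand, a block 66 x 66 x 68 mm, fixed, in which the thermometer waits with its neck resting on the mouth.
- mug_b: White mug, 90 mm high; a bystander to be left alone. Origin under its middle.
- spice_e: Spice jar, 41 mm across, 105 mm high, dark cap; a bystander to be left alone. Origin under its middle.
- essence_bottle: Dropper bottle, 33 mm across, 102 mm high; a bystander to be left alone. Origin under its middle.

How it is judged:
By the outcome, as a careful person would: the job done as asked, in the order asked, and still so for the second after the job is handed in, with the robot touching nothing.
Of mould_a, mould_b, mould_c only 1 to 3 are there at a start; the rules pass over those that are not, and their reading is None.
At some moment in a run one of mould_a, mould_b, mould_c may be knocked a few centimetres aside while the robot is not near it.
Once in a run the grip may slacken for a moment while it holds something.
It also fails if it takes over 210 s, if anything falls off the work surface, if the arm or the gripper's body presses on something with over 40 N, if the wrist force passes 120 N, or if a joint passes its speed limit or range.

## Working session

There is one attempt and no reset: what is moved stays moved. The work goes in short steps, Python scripts to look and compute and a shell command to move; the robot and the scene stay as the last step left them, time stands still between calls to the robot, and variables do not carry over. Pictures are saved under pics/ and viewed, at most 14 in all, crops included, and the job is handed in when it is done.

```bash
mkdir -p pics; ls; cat > h.py <<'E'
import numpy as np, cv2
from workcell import manip
def snap(name,fn=None):
    p=manip.read_camera(name)
    if fn: cv2.imwrite('pics/'+fn,p['color'])
    return p
def pix(p,P):
    c=np.array(p['camera_from_world'])@np.r_[P,1.]; u=np.array(p['intrinsics'])@c[:3]; return u[:2]/u[2]
def ray(p,rc,z):
    T=np.array(p['camera_from_world']);R=T[:3,:3];o=-R.T@T[:3,3]
    d=R.T@np.linalg.inv(np.array(p['intrinsics']))@np.array([rc[1],rc[0],1.])
    return o+d*(z-o[2])/d[2]
E
python3 - <<'E'
from h import *
t=snap('top','t0.png');s=snap('side','s0.png')
for p in (t,s):
    T=np.array(p['camera_from_world']);print((-T[:3,:3].T@T[:3,3]).round(),T[:3,:3].round(2).tolist(),np.array(p['intrinsics'])[0,0])
for n in ['press','head_pad','plate_face','crank_grip','crank_hub','mould_a_mid','mould_p_mid','port','dial','stand_hole','mug_b','spice_e','essence_bottle']:
    for p in (t,s):
        print(n,[(round(d['score'],2),np.round(d['location']).tolist()) for d in manip.search_frame(n,p)[:5]])
o=manip.get_obs();print(o['time_s'],o['tcp_pos'],o['eef_rot'],o['finger_gap'])
E
```

```text
pics
[ 391.   19. 1067.] [[0.01, -1.0, 0.03], [-0.98, -0.02, -0.18], [0.18, -0.03, -0.98]] 440.00979224622137
[674. 572. 995.] [[-0.98, 0.21, -0.01], [0.18, 0.83, -0.53], [-0.1, -0.52, -0.85]] 446.9360091498585
press [(0.79, [204.0, 253.0]), (0.51, [243.0, 144.0])]
press [(0.65, [238.0, 281.0]), (0.26, [246.0, 285.0])]
head_pad [(0.61, [200.0, 194.0]), (0.25, [242.0, 144.0])]
head_pad []
plate_face [(0.62, [200.0, 235.0]), (0.41, [199.0, 252.0])]
plate_face [(0.94, [244.0, 289.0]), (0.63, [210.0, 234.0]), (0.4, [240.0, 246.0])]
crank_grip [(0.73, [180.0, 344.0])]
crank_grip [(0.46, [160.0, 250.0])]
crank_hub [(0.68, [199.0, 325.0]), (0.62, [265.0, 202.0])]
crank_hub [(0.81, [175.0, 272.0])]
mould_a_mid []
mould_a_mid []
mould_p_mid [(0.71, [197.0, 324.0]), (0.64, [276.0, 365.0])]
mould_p_mid [(0.88, [141.0, 324.0])]
port [(0.74, [274.0, 367.0])]
port [(0.71, [145.0, 323.0])]
dial [(0.7, [242.0, 144.0]), (0.27, [205.0, 253.0])]
dial [(0.83, [314.0, 352.0])]
stand_hole [(0.92, [248.0, 155.0])]
stand_hole [(0.98, [324.0, 344.0])]
mug_b [(0.95, [178.0, 144.0])]
mug_b [(0.57, [336.0, 280.0])]
spice_e [(0.77, [162.0, 247.0])]
spice_e [(0.66, [244.0, 245.0])]
essence_bottle [(0.72, [161.0, 289.0]), (0.49, [199.0, 324.0])]
essence_bottle [(0.66, [210.0, 237.0])]
1.4 [ 247.27977812 -574.00765311  404.71049605] [3.07672022e+00 6.34561522e-01 5.18260997e-05] 87.738381998881
```

```bash
python3 - <<'E'
import cv2
for a,(r0,r1,c0,c1) in (('t0',(130,330,110,430)),('s0',(90,360,180,480))):
    i=cv2.imread(f'pics/{a}.png')[r0:r1,c0:c1]; k=2.5 if a=='t0' else 2.2
    cv2.imwrite(f'pics/{a}c.png',cv2.resize(i,None,fx=k,fy=k,interpolation=cv2.INTER_CUBIC))
E
```

```text
(no output)
```

View pics/t0c.png

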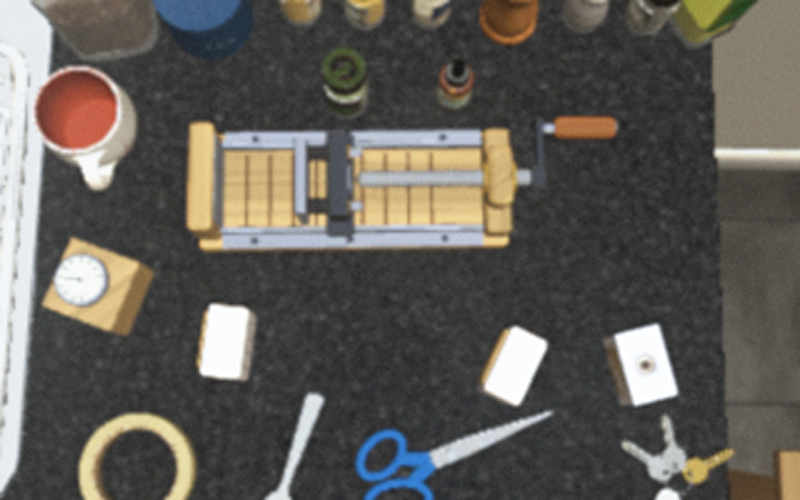

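View pics/s0.png

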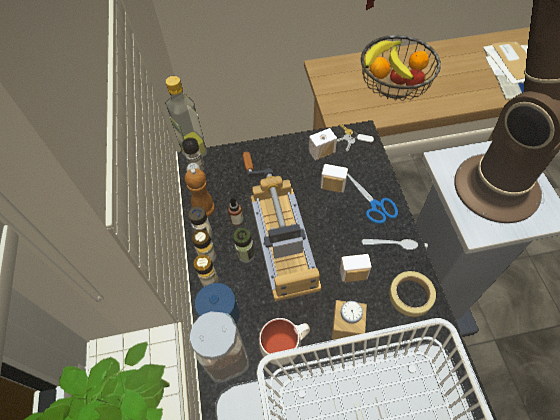

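The pictures show two plain moulds (top image about (266,200) and (276,315)) and the port mould (275,367). The dial stands at (242,143), and the press lies nearly along world +y with its crank to the right. I'll measure these more precisely.

```bash
python3 - <<'E'
from h import *
import json
t=snap('top');I=t['color']
a=cv2.resize(I[170:235,180:365],None,fx=4,fy=4,interpolation=cv2.INTER_CUBIC)
m=[cv2.resize(I[245:297,c:c+46],None,fx=5,fy=5,interpolation=cv2.INTER_CUBIC) for c in (182,296,345)]
m=np.hstack(m); W=max(a.shape[1],m.shape[1])
f=lambda x:np.pad(x,((0,0),(0,W-x.shape[1]),(0,0)))
cv2.imwrite('pics/c1.png',np.vstack([f(a),f(m)]))
# white top faces
for c in (182,296,345):
    J=I[245:297,c:c+46]; w=(J.min(2)>200).astype(np.uint8)
    n,l,st,ce=cv2.connectedComponentsWithStats(w); k=1+np.argmax(st[1:,4])
    pts=np.argwhere(l==k)
    P=np.array([ray(t,[r+245,q+c],68)[:2] for r,q in pts],np.float32)
    (x,y),(w_,h_),an=cv2.minAreaRect(P); print((round(x),round(y)),(round(w_),round(h_)),round(an),st[k,4])
E
```

```text
(448, 166) (36, 62) 85 445
(430, -96) (35, 63) 64 435
(432, -215) (64, 41) 15 495
```

View pics/c1.png

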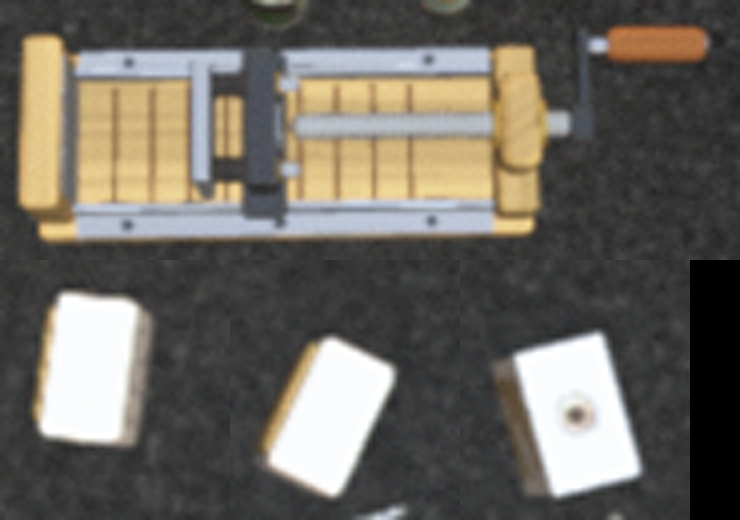

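```bash
cat > calc.py <<'E'
from h import *
t=snap('top')
g=lambda c,r,z:ray(t,[r/4+170,c/4+180],z).round(1)[:2]
B=[g(127,224,50),g(431,220,50),g(129,63,50),g(428,60,50)]
print('bolts',B,np.mean(B,0))
print('yaw',[np.degrees(np.arctan2(*(B[i]-B[i+1]))) for i in (0,2)])
print('corners',g(40,241,34),g(535,237,34))
print('nut top', g(495,200,98),g(540,200,98),'front edge mid',g(497,125,98))
print('head face',g(64,45,106),g(66,205,106), g(77,200,50))
print('plate face top',g(192,70,112),g(190,180,112))
print('grip',g(610,44,80),g(708,44,80))
print('screw',g(320,125,84),g(480,123,84))
print('dial',ray(t,[130+280/2.5,110+80/2.5],68+36))
print('stand top', [ray(t,[130+r/2.5,110+c/2.5],68)[:2].round() for c,r in((74,238),(154,266),(122,318))])
E
python3 calc.py
```

```text
bolts [array([542. , 143.8]), array([547.3, -33.2]), array([638.3, 146.5]), array([643.5, -30.7])] [592.775  56.6  ]
yaw [np.float64(-1.7151238572172693), np.float64(-1.6808836028429701)]
corners [533.4 196.5] [540.5 -96. ]
nut top [551.8 -66.5] [552.2 -91.7] front edge mid [594.6 -67.6]
head face [634.3 176.1] [543.6 170.9] [555.6 173.4]
plate face top [619.8 103.7] [557.7 102.7]
grip [ 647.6 -134.8] [ 648.8 -192. ]
screw [595.7  32.3] [598.6 -59.1]
dial [496.17608815 287.30377965 104.        ]
stand top [array([538., 305.]), array([514., 232.]), array([466., 257.])]
```

```bash
cat >> h.py <<'E'
O=np.array([594.8,28.,0]);YAW=np.radians(1.7)
def W(x,y,z): c,s=np.cos(YAW),np.sin(YAW); return np.array([O[0]+c*x-s*y,O[1]+s*x+c*y,z])
def head(): 
    from scipy.spatial.transform import Rotation as R
    o=manip.get_obs();M=R.from_rotvec(o['eef_rot']).as_matrix(); return M
def tool(dw):  # world shift (mm) -> tool units
    return (head().T@np.asarray(dw,float)/100).round(3)
def tri(pa,a,pb,b):
    A=[]
    for p,(r,c) in ((pa,a),(pb,b)):
        P=np.array(p['intrinsics'])@np.array(p['camera_from_world'])[:3]
        A+=[c*P[2]-P[0],r*P[2]-P[1]]
    A=np.array(A);return np.linalg.lstsq(A[:,:3],-A[:,3],rcond=None)[0].round(1)
E
python3 - <<'E'
from h import *
t=snap('top');s=snap('side')
I=s['color']; cv2.imwrite('pics/c2.png',cv2.resize(I[140:305,230:330],None,fx=3.6,fy=3.6,interpolation=cv2.INTER_CUBIC))
for p in(t,s):
    h=cv2.cvtColor(p['color'],cv2.COLOR_BGR2HSV); m=((h[...,0]<14)&(h[...,1]>150)&(h[...,2]>100)).astype(np.uint8)
    n,l,st,ce=cv2.connectedComponentsWithStats(m)
    print([(st[k].tolist(),ce[k].round(1).tolist()) for k in range(1,n) if st[k,4]>60])
for y in (149,):
  print('head top side', pix(s,W(-38,149,106)),pix(s,W(38,149,106)), pix(s,W(0,-96,98)))
for ph in (0,45,90,135):
    a=np.radians(ph); print(ph,[pix(p,W(45*np.sin(a),-190,80+45*np.cos(a))).round(1) for p in (t,s)])
E
```

```text
[([128, 161, 28, 28, 569], [142.1, 174.9]), ([332, 177, 24, 8, 173], [343.6, 180.5])]
[([409, 69, 16, 16, 157], [416.8, 75.8]), ([261, 321, 36, 32, 766], [279.0, 337.8])]
head top side [313.94779169 268.20498913] [279.87851971 275.89988467] [273.1813671  184.72363166]
0 [array([348.1, 196.9]), array([264.8, 149. ])]
45 [array([346.3, 184.3]), array([252.8, 154.7])]
90 [array([343.6, 182.1]), array([248.9, 163.5])]
135 [array([341.4, 190.8]), array([254.9, 170. ])]
```

View pics/c2.png

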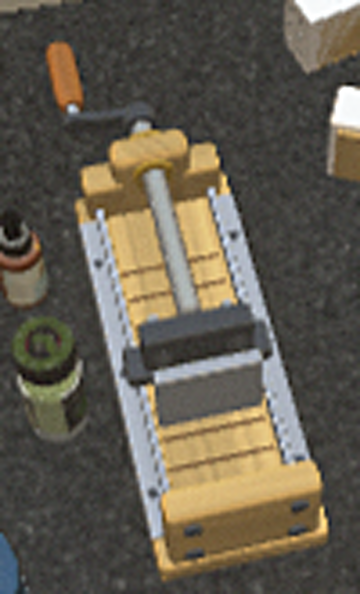

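```bash
python3 - <<'E'
from h import *
t=snap('top');s=snap('side')
g=tri(t,(180.5,343.6),s,(161.1,248.1));print('grip',g)
d=g-W(0,0,80); c,q=np.cos(YAW),np.sin(YAW); print('press frame',c*d[0]+q*d[1],-q*d[0]+c*d[1],d[2])
# plate face top corners in side crop: (158,378),(262,357)
for c_,r in((158,378),(262,357)): print('plate',ray(s,[140+r/3.6,230+c_/3.6],112))
# head top front (plate-side) edge corners
for c_,r in((163,497),(316,463)): print('headtop',ray(s,[140+r/3.6,230+c_/3.6],106))
print('nut', ray(s,[140+170/3.6,230+150/3.6],98))
o=manip.get_obs();T=np.array(o['tcp_pos'])
print(tool(g+[0,0,163]-T), o['joints'])
E
```

```text
grip [ 646.3 -158.6   92.6]
press frame 45.94161164986661 -188.04568146866023 12.599999999999994
plate [627.49839429 104.62712065 112.        ]
plate [561.30161507 103.76159586 112.        ]
headtop [638.99758661 180.91559216 106.        ]
headtop [544.4802124  178.49430086 106.        ]
nut [602.66462192 -61.34081592  98.        ]
[ 5.308 -2.236  1.491] [ 1.09580357  0.41108672 -0.01269469  1.59621718  0.00556862  1.13430692
 -0.08218698]
```

```bash
python3 -m jog '[[-1,0.531,-0.224,0,0],[-1,0.531,-0.224,0,0],[-1,0.531,-0.224,0,0],[-1,0.531,-0.224,0,0],[-1,0.531,-0.224,0,0],[-1,0.531,-0.224,0,0],[-1,0.531,-0.224,0,0],[-1,0.531,-0.224,0,0],[-1,0.531,-0.224,0,0],[0,0.531,-0.224,0,0],[0,0,0,0,-0.0543],[0,0,0,0,-0.0543],[0,0,0,0,-0.0543],[0,0,0,0,-0.0543],[0,0,0,0,-0.0543],[0,0,0,0,-0.0543],[0,0,0,0,-0.0543],[0,0,0,0,0]]'; cat >> h.py <<'E'
def st(target=None):
    o=manip.get_obs();M=head();T=np.array(o['tcp_pos'])
    print('t',round(o['time_s'],1),'tcp',T.round(1),'hd',np.degrees(np.arctan2(M[1,0],M[0,0])).round(2),'gap',round(o['finger_gap'],1),'F',np.round(o['contact_force'],1),'q1,7',round(o['joints'][0],2),round(o['joints'][6],2))
    if target is not None: print('shift',tool(np.asarray(target)-T))
E
python3 - <<'E'
from h import *
st([646.3,-158.6,92.6+163])
E
```

```text
time_s: 3.95
tcp_pos: [646.3, -158.4, 404.5]
eef_rot: [-2.189, -2.253, -0.0]
contact_force: [-0.5, -0.2, 0.1]
finger_gap: 43.9
grip_force: 0.0
t 4.0 tcp [ 646.3 -158.4  404.5] hd 91.64 gap 43.9 F [-0.5 -0.2  0.1] q1,7 0.47 0.01
shift [-0.002  0.     1.489]
```

```bash
python3 -m jog '[[0,0,0,0.5,0],[0,0,0,0.5,0],[0,0,0,0.3,0],[0,0,0,0.19,0],[1,0,0,0,0],[1,0,0,0,0],[1,0,0,0,0],[1,0,0,0,0],[1,0,0,0,0]]'
python3 - <<'E'
from h import *
st()
t=snap('top');s=snap('side')
cv2.imwrite('pics/c3.png',np.hstack([cv2.resize(t['color'][140:240,280:400],None,fx=3.3,fy=3.3),cv2.resize(s['color'][100:200,200:320],None,fx=3.3,fy=3.3)]))
E
```

```text
time_s: 5.08
tcp_pos: [647.0, -158.3, 256.8]
eef_rot: [2.186, 2.253, 0.003]
contact_force: [2.5, -0.7, 2.7]
finger_gap: 19.3
grip_force: 30.0
t 5.1 tcp [ 647.  -158.3  256.8] hd 91.71 gap 19.3 F [ 2.5 -0.7  2.7] q1,7 0.45 -0.05
```

View pics/c3.png

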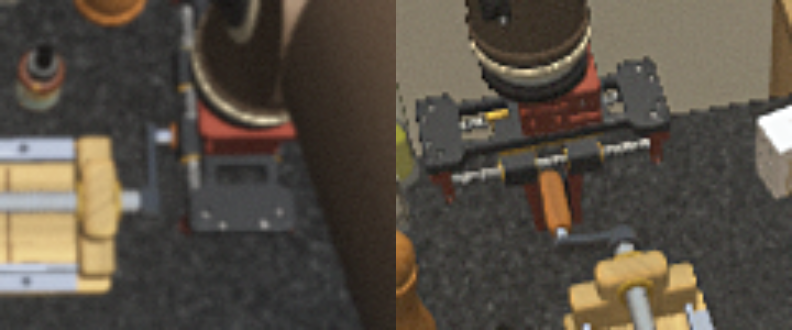

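```bash
python3 -m jog '[[1,-0.0125,-0.078,-0.157,0],[1,-0.0125,-0.132,-0.116,0],[1,-0.0125,-0.166,-0.056,0],[1,-0.0125,-0.175,0.011,0],[1,0,0,0,0]]'
python3 - <<'E'
from h import *
st()
E
```

```text
time_s: 5.8
tcp_pos: [591.1, -165.3, 290.6]
eef_rot: [2.186, 2.251, 0.0]
contact_force: [-5.2, -0.1, 23.1]
finger_gap: 19.6
grip_force: 30.0
t 5.8 tcp [ 591.1 -165.3  290.6] hd 91.67 gap 19.6 F [-5.2 -0.1 23.1] q1,7 0.51 -0.01
```

```bash
python3 -m jog '[[1,0,0,-0.03,0],[1,-0.0125,-0.157,0.078,0],[1,-0.0125,-0.116,0.132,0],[1,-0.0125,-0.056,0.166,0],[1,-0.0125,0.011,0.175,0],[1,0,0,0,0]]'
python3 - <<'E'
from h import *
st()
E
python3 -m jog '[[1,-0.0125,0.078,0.157,0],[1,-0.0125,0.132,0.116,0],[1,-0.0125,0.166,0.056,0],[1,-0.0125,0.175,-0.011,0],[1,0,0,0,0]]'
python3 - <<'E'
from h import *
st()
E
```

```text
time_s: 6.55
tcp_pos: [559.5, -171.0, 233.3]
eef_rot: [-2.186, -2.253, 0.002]
contact_force: [0.4, -0.9, -3.8]
finger_gap: 19.6
grip_force: 30.0
t 6.5 tcp [ 559.5 -171.   233.3] hd 91.73 gap 19.6 F [ 0.4 -0.9 -3.8] q1,7 0.52 -0.03
time_s: 7.18
tcp_pos: [613.0, -175.0, 197.7]
eef_rot: [-2.183, -2.248, 0.01]
contact_force: [4.0, -4.2, -29.5]
finger_gap: 19.5
grip_force: 30.0
t 7.2 tcp [ 613.  -175.   197.7] hd 91.7 gap 19.5 F [  4.   -4.2 -29.5] q1,7 0.47 -0.05
```

```bash
python3 -m jog '[[1,0,0,0,0],[1,0,0,0,0]]'; python3 -m jog '[[1,0,0,0.03,0],[1,0,0,0,0]]'
```

```text
time_s: 7.42
tcp_pos: [612.8, -175.0, 197.8]
eef_rot: [-2.183, -2.249, 0.008]
contact_force: [5.0, -3.7, -31.8]
finger_gap: 19.7
grip_force: 30.0
time_s: 7.68
tcp_pos: [613.5, -174.9, 197.4]
eef_rot: [-2.185, -2.251, 0.006]
contact_force: [1.5, -4.4, -25.9]
finger_gap: 19.6
grip_force: 30.0
```

```bash
python3 -m jog '[[1,0,0,0.03,0],[1,-0.0125,0.157,-0.083,0],[1,-0.0125,0.116,-0.141,0],[1,-0.0125,0.056,-0.178,0],[1,-0.0125,-0.011,-0.187,0],[1,0,0,0,0]]'
python3 -m jog '[[1,-0.0125,-0.078,-0.168,0],[1,-0.0125,-0.132,-0.124,0],[1,-0.0125,-0.166,-0.060,0],[1,-0.0125,-0.175,0.012,0],[1,0,0,0,0]]'
python3 - <<'E'
from h import *
t=snap('top');s=snap('side')
for n in ('crank_grip','crank_hub','plate_face'):
  for p in (t,s): print(n,[(round(d['score'],2),np.round(d['location'],1).tolist()) for d in manip.search_frame(n,p)[:2]])
cv2.imwrite('pics/c4.png',np.hstack([cv2.resize(t['color'][140:260,180:380],None,fx=2,fy=2),cv2.resize(s['color'][100:300,200:340],None,fx=2.8,fy=2.8)[:600]][1:]))
E
```

```text
time_s: 8.43
tcp_pos: [645.7, -178.8, 258.8]
eef_rot: [-2.188, -2.254, 0.004]
contact_force: [-7.5, -3.8, -1.3]
finger_gap: 19.8
grip_force: 30.0
time_s: 9.05
tcp_pos: [590.8, -184.9, 288.2]
eef_rot: [-2.186, -2.253, 0.0]
contact_force: [8.9, -4.2, -33.2]
finger_gap: 19.4
grip_force: 30.0
crank_grip [(0.28, [201.8, 303.1]), (0.21, [248.8, 155.4])]
crank_grip []
crank_hub [(0.58, [201.2, 299.9])]
crank_hub [(0.91, [171.1, 267.8]), (0.5, [336.5, 280.6])]
plate_face [(0.56, [200.8, 245.7])]
plate_face [(0.91, [235.2, 285.4]), (0.18, [314.1, 352.6])]
```

View pics/c4.png

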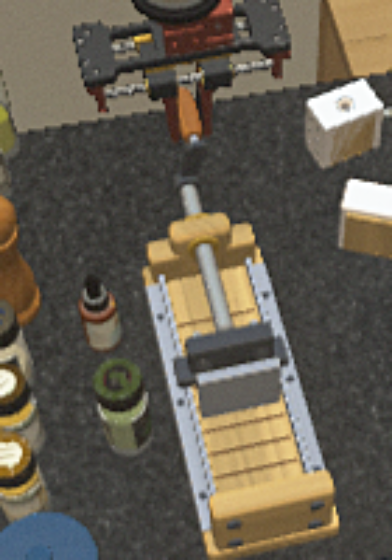

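```bash
python3 -m jog '[[1,0,0,0.04,0],[1,-0.0125,-0.157,0.078,0],[1,-0.0125,-0.116,0.132,0],[1,-0.0125,-0.056,0.166,0],[1,-0.0125,0.011,0.175,0],[1,-0.0125,0.078,0.157,0],[1,-0.0125,0.132,0.116,0],[1,-0.0125,0.166,0.056,0],[1,-0.0125,0.175,-0.011,0]]'
python3 -m jog '[[1,-0.0125,0.157,-0.078,0],[1,-0.0125,0.116,-0.132,0],[1,-0.0125,0.056,-0.166,0],[1,-0.0125,-0.011,-0.175,0]]'
python3 -m jog '[[1,-0.0125,-0.078,-0.157,0],[1,-0.0125,-0.132,-0.116,0],[1,-0.0125,-0.166,-0.056,0],[1,-0.0125,-0.175,0.011,0]]'
```

```text
time_s: 10.58
tcp_pos: [616.1, -194.4, 197.6]
eef_rot: [-2.186, -2.253, 0.004]
contact_force: [-4.4, -2.6, 3.7]
finger_gap: 19.8
grip_force: 30.0
time_s: 11.08
tcp_pos: [648.3, -198.5, 254.6]
eef_rot: [2.188, 2.255, -0.0]
contact_force: [-1.7, -4.8, -5.1]
finger_gap: 19.8
grip_force: 30.0
time_s: 11.58
tcp_pos: [591.9, -204.9, 286.6]
eef_rot: [2.187, 2.254, 0.002]
contact_force: [7.3, -4.2, -15.1]
finger_gap: 19.8
grip_force: 30.0
```

```bash
python3 -m jog '[[1,0,0,0.015,0],[1,-0.0125,-0.157,0.078,0],[1,-0.0125,-0.116,0.132,0],[1,-0.0125,-0.056,0.166,0],[1,-0.0125,0.011,0.175,0],[1,-0.0125,0.078,0.157,0],[1,-0.0125,0.132,0.116,0],[1,-0.0125,0.166,0.056,0],[1,-0.0125,0.175,-0.011,0],[1,-0.0125,0.157,-0.078,0],[1,-0.0125,0.116,-0.132,0],[1,-0.0125,0.056,-0.166,0],[1,-0.0125,-0.011,-0.175,0]]'
python3 -m jog '[[1,-0.0125,-0.078,-0.157,0],[1,-0.0125,-0.132,-0.116,0],[1,-0.0125,-0.166,-0.056,0],[1,-0.0125,-0.175,0.011,0],[1,0,0,0.01,0],[1,-0.0125,-0.157,0.078,0],[1,-0.0125,-0.116,0.132,0],[1,-0.0125,-0.056,0.166,0],[1,-0.0125,0.011,0.175,0],[1,0,0,0,0],[0,0,0,0,0],[0,0,0,0,0],[0,0,0,0,0]]'
python3 -m jog '[[0,0,0,-0.4,0],[0,0,0,-0.6,0],[-1,0,0,-0.4,0],[-1,0,0,0,0]]'
python3 - <<'E'
from h import *
st()
t=snap('top')
for n in ('mould_p_mid','mould_a_mid','port','plate_face'): print(n,[(round(d['score'],2),np.round(d['location'],1).tolist()) for d in manip.search_frame(n,t)[:3]])
w=(t['color'].min(2)>200).astype(np.uint8); n,l,stt,ce=cv2.connectedComponentsWithStats(w)
for k in range(1,n):
    if stt[k,4]>120 and 240<ce[k][1]<310:
        P=np.array([ray(t,rc,68)[:2] for rc in np.argwhere(l==k)],np.float32);(x,y),wh,an=cv2.minAreaRect(P);print((round(x),round(y)),np.round(wh),round(an,1),stt[k,4])
E
```

```text
time_s: 13.2
tcp_pos: [649.3, -218.3, 251.4]
eef_rot: [-2.187, -2.255, -0.0]
contact_force: [2.6, -5.7, -3.8]
finger_gap: 19.5
grip_force: 30.0
time_s: 14.82
tcp_pos: [561.7, -229.9, 228.3]
eef_rot: [-2.186, -2.255, -0.0]
contact_force: [-1.2, -0.6, 0.2]
finger_gap: 43.1
grip_force: 0.0
time_s: 15.32
tcp_pos: [562.5, -230.4, 372.5]
eef_rot: [2.183, 2.251, 0.004]
contact_force: [0.2, 0.2, -0.2]
finger_gap: 60.6
grip_force: 0.0
t 15.3 tcp [ 562.5 -230.4  372.5] hd 91.74 gap 60.6 F [ 0.2  0.2 -0.2] q1,7 0.65 0.15
mould_p_mid [(0.97, [275.0, 365.0]), (0.28, [218.5, 370.9])]
mould_a_mid [(0.64, [198.7, 197.2])]
port []
plate_face [(0.52, [200.6, 264.9])]
(501, 298) [42. 41.] 60.3 283
(448, 166) [36. 62.] 84.6 445
(430, -96) [35. 63.] 64.4 436
(432, -215) [64. 41.] 14.7 492
(364, -66) [11. 90.] 21.9 138
```

```bash
python3 -m jog '[[-1,0,0,0,-0.036],[-1,0,0,0,-0.036],[-1,0.16,-0.408,0,0],[-1,0.16,-0.408,0,0],[-1,0.16,-0.407,0,0],[-1,0,0,0.5,0],[-1,0,0,0.3,0],[-1,0,0,0,0]]'
python3 - <<'E'
from h import *
st([432,-215,207])
E
```

```text
time_s: 16.58
tcp_pos: [430.0, -214.9, 286.4]
eef_rot: [-1.915, -2.483, 0.001]
contact_force: [-0.4, -0.2, 0.8]
finger_gap: 87.6
grip_force: 0.0
t 16.6 tcp [ 430.  -214.9  286.4] hd 104.71 gap 87.6 F [-0.4 -0.2  0.8] q1,7 0.79 0.38
shift [-0.009  0.023  0.794]
```

```bash
python3 -m jog '[[-1,0,0.02,0.5,0],[-1,0,0,0.29,0],[1,0,0,0,0],[1,0,0,0,0],[1,0,0,0,0],[1,0,0,0,0],[1,0,0,0,0]]'
python3 -m jog '[[1,0,0,-0.4,0],[1,0,0,-0.6,0],[1,0,0,-0.5,0],[1,0,0,0,0.036],[1,0,0,0,0.036],[1,0,0,0,0]]'
python3 - <<'E'
from h import *
st(W(0,127,241+50))
E
```

```text
time_s: 17.45
tcp_pos: [433.6, -215.0, 211.4]
eef_rot: [1.918, 2.485, 0.0]
contact_force: [-1.0, 0.7, 7.8]
finger_gap: 63.4
grip_force: 30.0
time_s: 18.2
tcp_pos: [432.8, -214.7, 360.5]
eef_rot: [2.186, 2.255, -0.0]
contact_force: [0.4, 0.2, -1.3]
finger_gap: 63.9
grip_force: 30.0
t 18.2 tcp [ 432.8 -214.7  360.5] hd 91.76 gap 63.9 F [ 0.4  0.2 -1.3] q1,7 0.81 0.24
shift [3.647 1.695 0.693]
```

```bash
sed -i 's/O=np.array(\[594.8,28.,0\])/O=np.array([596.4,27.5,0])/' h.py; python3 - <<'E'
from h import *
st(W(0,124,245.4+20))
E
python3 -m jog '[[1,0.517,0.244,0,0],[1,0.517,0.244,0,0],[1,0.517,0.244,0,0],[1,0.517,0.244,0,0],[1,0.517,0.244,0,0],[1,0.517,0.244,0,0],[1,0.517,0.244,0,0],[1,0,0,0.3,0],[1,0,0,0,0],[1,0,0,0,0]]'
python3 - <<'E'
from h import *
st(W(0,124,245.4+20))
t=snap('top');s=snap('side')
a=t['color'][150:250,160:300];b=s['color'][190:310,220:350]
cv2.imwrite('pics/c5.png',np.hstack([cv2.resize(a,(480,343)),cv2.resize(b,(320,343))]))
E
```

```text
t 18.2 tcp [ 432.8 -214.7  360.5] hd 91.76 gap 63.9 F [ 0.4  0.2 -1.3] q1,7 0.81 0.24
shift [3.612 1.711 0.949]
time_s: 19.45
tcp_pos: [593.0, 151.2, 330.4]
eef_rot: [2.188, 2.254, -0.0]
contact_force: [-0.4, -0.2, -2.3]
finger_gap: 63.8
grip_force: 30.0
t 19.4 tcp [593.  151.2 330.4] hd 91.73 gap 63.8 F [-0.4 -0.2 -2.3] q1,7 0.1 -0.58
shift [ 0.002 -0.003  0.65 ]
```

View pics/c5.png

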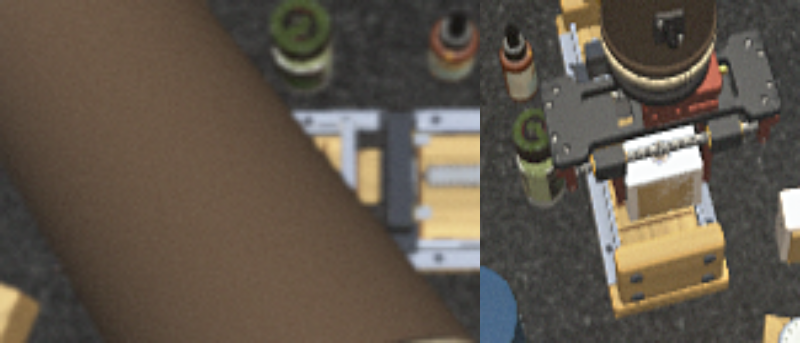

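```bash
python3 -m jog '[[1,0,0,0.4,0],[1,0,0,0.25,0],[1,0,0,0.1,0],[1,0,0,0.06,0],[1,0,0,0,0]]'
python3 -m jog '[[1,0,0,0.05,0],[1,0,0,0,0]]'
```

```text
time_s: 20.18
tcp_pos: [593.1, 152.0, 249.5]
eef_rot: [2.188, 2.254, 0.001]
contact_force: [-0.0, 0.1, -1.9]
finger_gap: 64.1
grip_force: 30.0
time_s: 20.42
tcp_pos: [593.4, 152.4, 245.2]
eef_rot: [2.187, 2.254, 0.003]
contact_force: [-0.3, 0.4, 3.8]
finger_gap: 64.0
grip_force: 30.0
```

```bash
python3 -m jog '[[1,0,0,0.01,0],[-1,0,0,0,0],[-1,0,0,0,0],[-1,0,0,0,0],[-1,0,0,0,0],[-1,0,0,-0.5,0],[-1,0,0,-0.5,0],[-1,0,0,-0.2,0],[-1,0,0,0,0]]'
cat >> h.py <<'E'
def whites(t):
    w=(t['color'].min(2)>200).astype(np.uint8); n,l,s,ce=cv2.connectedComponentsWithStats(w)
    for k in range(1,n):
        if s[k,4]>120 and 160<ce[k][1]<310:
            for z in ((68,102) if ce[k][1]<235 else (68,)):
                P=np.array([ray(t,rc,z)[:2] for rc in np.argwhere(l==k)],np.float32);(x,y),wh,an=cv2.minAreaRect(P);print('z',z,(round(x,1),round(y,1)),np.round(wh),round(an,1),s[k,4],ce[k].round())
E
python3 - <<'E'
from h import *
st([448.2,168,207]); t=snap('top'); whites(t); s=snap('side')
for n in ('mould_a_mid','mould_p_mid'):
  for p in (t,s):  print(n,[(round(d['score'],2),np.round(d['location'],1).tolist()) for d in manip.search_frame(n,p)[:4]])
for P in ([448,168,34],[431,-94,34],W(0,124,68)): print(pix(s,P)[::-1].round(1))
E
```

```text
time_s: 21.55
tcp_pos: [593.1, 152.1, 363.8]
eef_rot: [2.187, 2.253, 0.003]
contact_force: [0.6, 0.2, -0.3]
finger_gap: 87.6
grip_force: 0.0
t 21.6 tcp [593.1 152.1 363.8] hd 91.71 gap 87.6 F [ 0.6  0.2 -0.3] q1,7 0.11 -0.56
shift [ 0.202 -1.447  1.565]
z 68 (544.8, 483.9) [491. 294.] 4.3 23102 [ 60. 225.]
z 102 (539.6, 468.1) [474. 284.] 4.3 23102 [ 60. 225.]
z 68 (611.5, 296.4) [47. 26.] 41.2 137 [146. 196.]
z 102 (604.0, 286.9) [45. 25.] 41.2 137 [146. 196.]
z 68 (630.8, -355.2) [  5. 138.] 1.1 126 [425. 191.]
z 102 (622.6, -342.5) [  5. 133.] 1.1 126 [425. 191.]
z 68 (501.3, 298.2) [42. 41.] 60.3 286 [141. 241.]
z 68 (472.3, -114.7) [35. 63.] 65.1 426 [324. 257.]
mould_a_mid [(0.72, [218.7, 372.0])]
mould_a_mid [(0.3, [268.3, 353.2])]
mould_p_mid []
mould_p_mid [(0.86, [259.8, 293.1])]
[269.7 355.6]
[180.1 334.2]
[269.1 293.6]
```

```bash
python3 -m jog '[[-1,0,0,0,0.0395],[-1,0.007,-0.486,0,0],[-1,0.007,-0.486,0,0],[-1,0.007,-0.486,0,0],[-1,0,0,0.5,0],[-1,0,0,0.3,0],[-1,0,0,0,0]]'
python3 - <<'E'
from h import *
st([448.2,168,209])
s=snap('side');cv2.imwrite('pics/c6.png',cv2.resize(s['color'][210:330,290:410],None,fx=4,fy=4))
E
```

```text
time_s: 22.72
tcp_pos: [446.9, 167.4, 280.9]
eef_rot: [-2.321, -2.114, 0.007]
contact_force: [0.2, 0.6, 0.9]
finger_gap: 87.7
grip_force: 0.0
t 22.7 tcp [446.9 167.4 280.9] hd 84.65 gap 87.7 F [0.2 0.6 0.9] q1,7 0.05 -0.85
shift [0.008 0.015 0.719]
```

View pics/c6.png

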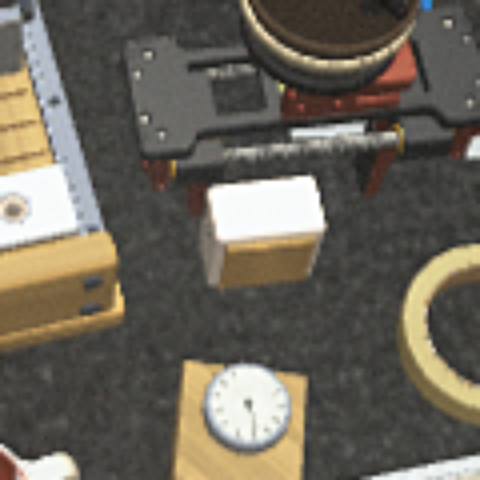

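```bash
python3 -m jog '[[-1,0.008,0.012,0.4,0],[-1,0,0,0.32,0],[1,0,0,0,0],[1,0,0,0,0],[1,0,0,0,0],[1,0,0,0,0],[1,0,0,0,0]]'
python3 -m jog '[[1,0,0,-0.4,0],[1,0,0,-0.6,0],[1,0,0,-0.5,0],[1,0,0,0,-0.0395],[1,0,0,0,0]]'
python3 - <<'E'
from h import *
st(W(0,82,300))
E
```

```text
time_s: 23.65
tcp_pos: [449.8, 168.9, 212.5]
eef_rot: [2.323, 2.114, 0.004]
contact_force: [-0.8, 0.2, 7.9]
finger_gap: 64.0
grip_force: 30.0
time_s: 24.28
tcp_pos: [449.0, 168.2, 361.8]
eef_rot: [2.188, 2.253, 0.002]
contact_force: [-0.1, -0.0, -0.9]
finger_gap: 63.8
grip_force: 30.0
t 24.3 tcp [449.  168.2 361.8] hd 91.67 gap 63.8 F [-0.1 -0.  -0.9] q1,7 0.14 -0.65
shift [-0.63   1.431  0.62 ]
```

```bash
python3 -m jog '[[1,-0.217,0.477,0,0],[1,-0.217,0.477,0,0],[1,-0.216,0.477,0,0],[1,0,0,0.4,0],[1,0,0,0.4,0],[1,0,0,0.2,0],[1,0,0,0.1,0],[1,0,0,0,0]]'
python3 - <<'E'
from h import *
st(W(0,80,246.5))
E
```

```text
time_s: 25.28
tcp_pos: [594.3, 108.1, 251.0]
eef_rot: [2.188, 2.254, 0.0]
contact_force: [1.3, 0.6, -1.5]
finger_gap: 64.0
grip_force: 30.0
t 25.3 tcp [594.3 108.1 251. ] hd 91.71 gap 64.0 F [ 1.3  0.6 -1.5] q1,7 0.14 -0.57
shift [-0.006 -0.002  0.045]
```

```bash
python3 -m jog '[[1,0,0,0.05,0],[1,0,0,0,0],[-1,0,0,0,0],[-1,0,0,0,0],[-1,0,0,0,0],[-1,0,0,0,0],[-1,0,0,-0.5,0],[-1,0,0,-0.5,0],[-1,0,0,-0.2,0],[-1,0,0,0,0.0493],[-1,0,0,0,0.0493],[-1,0,0,0,0.0493],[-1,0,0,0,0]]'
python3 - <<'E'
from h import *
t=snap('top'); whites(t);st([473.1,-112.4,209])
E
```

```text
time_s: 26.9
tcp_pos: [593.9, 107.8, 365.2]
eef_rot: [2.647, 1.692, -0.002]
contact_force: [0.7, 0.0, -0.1]
finger_gap: 87.6
grip_force: 0.0
z 68 (543.5, 492.7) [476. 307.] 0.6 23622 [ 61. 223.]
z 102 (538.3, 476.6) [460. 297.] 0.6 23622 [ 61. 223.]
z 68 (631.6, 291.5) [35. 83.] 84.4 168 [148. 193.]
z 102 (623.4, 282.2) [34. 80.] 84.4 168 [148. 193.]
z 68 (630.8, -355.2) [  5. 138.] 1.1 127 [425. 191.]
z 102 (622.6, -342.5) [  5. 133.] 1.1 127 [425. 191.]
z 68 (502.4, 298.5) [41. 43.] 0.9 288 [141. 241.]
z 68 (473.6, -115.3) [35. 60.] 65.1 350 [325. 255.]
t 26.9 tcp [594.  107.9 365.3] hd 65.31 gap 87.8 F [ 0.8 -0.8 -0.4] q1,7 0.12 -0.91
shift [-2.505 -0.177  1.565]
```

```bash
python3 -m jog '[[-1,-0.501,-0.035,0,0],[-1,-0.501,-0.035,0,0],[-1,-0.501,-0.035,0,0],[-1,-0.501,-0.035,0,0],[-1,-0.501,-0.035,0,0],[-1,0,0,0.5,0],[-1,0,0,0.3,0],[-1,0,0,0,0]]'
python3 - <<'E'
from h import *
t=snap('top'); whites(t);st([473.1,-112.4,209])
s=snap('side');cv2.imwrite('pics/c7.png',cv2.resize(s['color'][130:290,250:400],None,fx=3.5,fy=3.5))
E
```

```text
time_s: 27.95
tcp_pos: [471.9, -112.0, 284.0]
eef_rot: [-2.643, -1.692, 0.005]
contact_force: [0.9, 0.1, -0.4]
finger_gap: 88.1
grip_force: 0.0
z 68 (543.5, 492.7) [476. 307.] 0.6 23553 [ 61. 223.]
z 102 (538.3, 476.6) [460. 297.] 0.6 23553 [ 61. 223.]
z 68 (631.6, 291.5) [35. 83.] 84.4 166 [148. 193.]
z 102 (623.4, 282.2) [34. 80.] 84.4 166 [148. 193.]
z 68 (601.1, 157.4) [69. 42.] 2.2 544 [206. 200.]
z 102 (594.0, 152.7) [67. 40.] 2.2 544 [206. 200.]
z 68 (601.0, 109.0) [66. 37.] 1.7 435 [227. 200.]
z 102 (593.8, 105.9) [64. 36.] 1.7 435 [227. 200.]
z 68 (630.8, -355.2) [  5. 138.] 1.1 123 [425. 191.]
z 102 (622.6, -342.5) [  5. 133.] 1.1 123 [425. 191.]
z 68 (501.3, 298.5) [42. 41.] 64.6 285 [141. 241.]
z 68 (362.9, -64.5) [11. 86.] 21.9 140 [298. 307.]
t 28.0 tcp [ 472.7 -111.9  285.5] hd 65.25 gap 87.8 F [-0.3 -0.1  0.1] q1,7 0.51 -0.51
shift [-0.003  0.007  0.765]
```

View pics/c7.png

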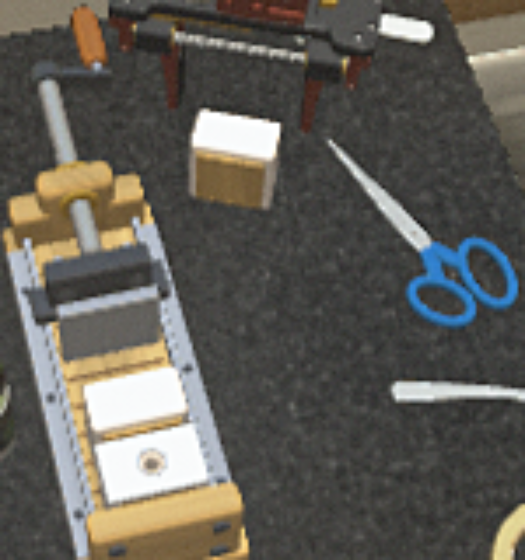

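```bash
python3 -m jog '[[-1,0,0,0.4,0],[-1,0,0,0.36,0],[1,0,0,0,0],[1,0,0,0,0],[1,0,0,0,0],[1,0,0,0,0],[1,0,0,0,0]]'
python3 -m jog '[[1,0,0,-0.4,0],[1,0,0,-0.6,0],[1,0,0,-0.5,0],[1,0,0,0,-0.049],[1,0,0,0,-0.049],[1,0,0,0,-0.049],[1,0,0,0,0]]'
python3 - <<'E'
from h import *
st(W(0,37,300))
E
```

```text
time_s: 28.92
tcp_pos: [473.8, -112.1, 211.7]
eef_rot: [2.646, 1.689, 0.004]
contact_force: [-0.2, -0.1, 7.8]
finger_gap: 64.0
grip_force: 30.0
time_s: 29.8
tcp_pos: [472.6, -112.1, 360.5]
eef_rot: [2.192, 2.25, 0.0]
contact_force: [-0.4, 0.2, -1.3]
finger_gap: 63.7
grip_force: 30.0
t 29.8 tcp [ 472.6 -112.1  360.5] hd 91.5 gap 63.7 F [-0.4  0.2 -1.3] q1,7 0.63 -0.02
shift [1.733 1.272 0.605]
```

```bash
python3 -m jog '[[1,0.433,0.318,0,0],[1,0.433,0.318,0,0],[1,0.433,0.318,0,0],[1,0.434,0.318,0,-0.001],[1,0,0,0.4,0],[1,0,0,0.4,0],[1,0,0,0.2,0],[1,0,0,0.1,0],[1,0,0,0,0]]'
python3 - <<'E'
from h import *
st(W(0,37,245.7))
E
```

```text
time_s: 30.92
tcp_pos: [596.8, 65.9, 252.2]
eef_rot: [2.189, 2.249, 0.009]
contact_force: [2.4, 2.7, 5.7]
finger_gap: 63.8
grip_force: 30.0
t 30.9 tcp [596.8  65.9 252.2] hd 91.56 gap 63.8 F [2.4 2.7 5.7] q1,7 0.2 -0.49
shift [-0.014 -0.016  0.065]
```

```bash
python3 -m jog '[[1,-0.035,-0.01,-0.03,0],[1,0,0,0,0],[1,0,0,0.03,0],[1,0,0,0.03,0],[1,0,0,0,0]]'
python3 - <<'E'
from h import *
st(W(0,37,245.7))
s=snap('side');cv2.imwrite('pics/c8.png',cv2.resize(s['color'][180:300,240:340],None,fx=5,fy=5))
E
```

```text
time_s: 31.55
tcp_pos: [595.0, 62.9, 248.9]
eef_rot: [2.188, 2.253, 0.006]
contact_force: [0.0, 6.5, 10.0]
finger_gap: 64.0
grip_force: 30.0
t 31.6 tcp [595.   62.9 248.9] hd 91.67 gap 64.0 F [ 0.   6.5 10. ] q1,7 0.21 -0.49
shift [0.016 0.003 0.032]
```

View pics/c8.png

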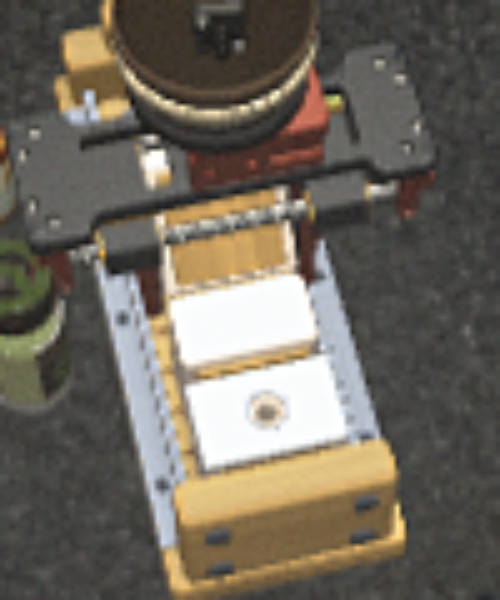

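```bash
python3 - <<'E'
from h import *
s=snap('side')
inv=lambda w:(np.array([[np.cos(YAW),np.sin(YAW)],[-np.sin(YAW),np.cos(YAW)]])@(w[:2]-O[:2])).round(1)
for c,r in((60,320),(160,294)): print('plate',inv(ray(s,[130+r/3.5,250+c/3.5],112)))
for c,r in((45,262),(145,245),(150,268),(50,292)): print('carrier? z112',inv(ray(s,[130+r/3.5,250+c/3.5],112)))
# held mould: top edge of wood face front at crop5 (162,215),(290,188); bottom (172,292),(300,262)?
for c,r,z in((162,212,105),(290,188,105),(172,295,37),(300,270,37)): print('held',z,inv(ray(s,[180+r/5,240+c/5],z)))
for c,r in((175,310),(305,278),(190,372),(318,340)): print('m1',inv(ray(s,[180+r/5,240+c/5],102)))
o=manip.get_obs(); print(o['wrist_torque'],o['joints'])
E
```

```text
plate [35.4 12.6]
plate [-33.3   8.8]
carrier? z112 [ 35.9 -34.4]
carrier? z112 [-32.7 -31.6]
carrier? z112 [-31.6 -12.7]
carrier? z112 [ 37.4 -10.3]
held 105 [23.7 13.9]
held 105 [-37.1  15.5]
held 37 [23.5 20.8]
held 37 [-40.5  22.2]
m1 [28.6 64. ]
m1 [-32.6  62.1]
m1 [28.8 96.2]
m1 [-30.5  94.3]
[ 0.70253445 -0.00385315 -0.00275185] [ 0.20860613  0.60212728 -0.54595506  1.78165017  0.39542505  0.86480703
 -0.48978282]
```

```bash
python3 -m jog '[[1,0,0,-0.4,0],[1,0,0,-0.6,0],[1,0,0,0,0],[1,0,0,0,0]]'
python3 - <<'E'
from h import *
st()
s=snap('side');t=snap('top');cv2.imwrite('pics/c9.png',np.hstack([cv2.resize(s['color'][170:300,230:350],(480,520),interpolation=cv2.INTER_CUBIC),cv2.resize(t['color'][160:290,180:260],(320,520),interpolation=cv2.INTER_CUBIC)]))
E
```

```text
time_s: 32.15
tcp_pos: [593.9, 60.4, 346.3]
eef_rot: [2.19, 2.252, -0.002]
contact_force: [0.3, 0.3, -1.6]
finger_gap: 63.9
grip_force: 30.0
t 32.1 tcp [593.9  60.4 346.3] hd 91.62 gap 63.9 F [ 0.3  0.3 -1.6] q1,7 0.25 -0.42
```

View pics/c9.png

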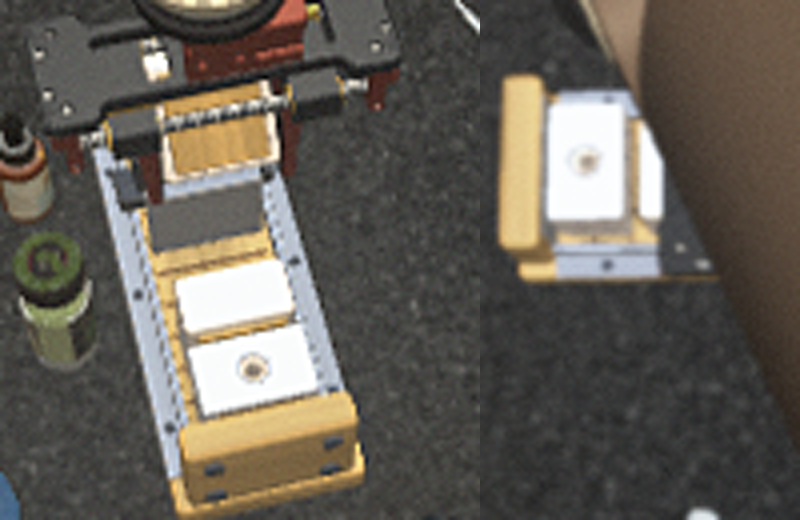

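```bash
python3 - <<'E'
from h import *
s=snap('side');o=manip.get_obs();T=np.array(o['tcp_pos'])
c=T-[0,0,177.7]
f=lambda P:((pix(s,P)-[230,170])*4).round()
for dz in(34,-34):
  for dy in (20,-20):
    print(dz,dy,[f(c+[dx-.03*dy,dy,dz]).tolist() for dx in(32,-32)])
E
```

```text
34 20 [[164.0, 179.0], [283.0, 157.0]]
34 -20 [[148.0, 117.0], [265.0, 96.0]]
-34 20 [[170.0, 244.0], [283.0, 223.0]]
-34 -20 [[155.0, 184.0], [266.0, 164.0]]
```

```bash
python3 - <<'E'
from h import *
s=snap('side');o=manip.get_obs();G=np.array(o['tcp_pos'])-[0,0,163]
f=lambda P:((pix(s,P)-[230,170])*4).round().tolist()
for th in range(0,100,15):
    a=np.radians(th)
    def Q(x,y,z): # local rel to grasp
        return G+[x-.03*y, y*np.cos(a)-z*np.sin(a), y*np.sin(a)+z*np.cos(a)]
    print(th,'face top',f(Q(32,20,20)),f(Q(-32,20,20)),'face bot',f(Q(32,20,-48)),f(Q(-32,20,-48)),'back bot',f(Q(32,-20,-48)))
cv2.imwrite('pics/c10.png',cv2.resize(s['color'][180:230,250:320],None,fx=8,fy=8,interpolation=cv2.INTER_CUBIC))
E
```

```text
0 face top [163.0, 179.0] [283.0, 157.0] face bot [170.0, 243.0] [282.0, 222.0] back bot [155.0, 183.0]
15 face top [161.0, 165.0] [281.0, 143.0] face bot [173.0, 255.0] [287.0, 234.0] back bot [159.0, 206.0]
30 face top [158.0, 151.0] [278.0, 129.0] face bot [175.0, 262.0] [291.0, 240.0] back bot [164.0, 227.0]
45 face top [156.0, 139.0] [275.0, 117.0] face bot [177.0, 262.0] [294.0, 240.0] back bot [168.0, 243.0]
60 face top [153.0, 128.0] [272.0, 107.0] face bot [177.0, 255.0] [296.0, 233.0] back bot [171.0, 256.0]
75 face top [151.0, 121.0] [270.0, 99.0] face bot [176.0, 242.0] [296.0, 220.0] back bot [173.0, 262.0]
90 face top [150.0, 116.0] [267.0, 95.0] face bot [173.0, 224.0] [295.0, 201.0] back bot [175.0, 262.0]
```

View pics/c10.png

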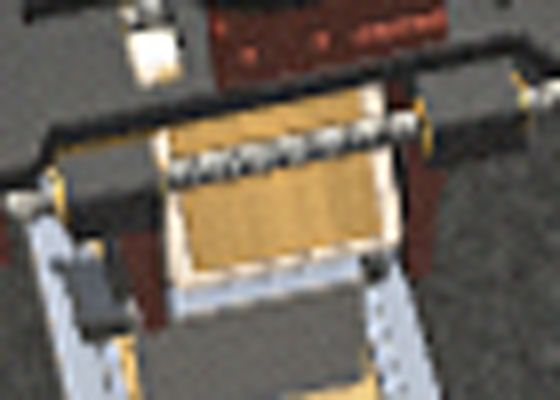

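The held mould seems tilted or slipped in the grip. I'll take it over free worktop and find its outline there.

```bash
python3 -m jog '[[1,0,-0.4,-0.2,0],[1,0,-0.4,0,0],[1,0,-0.44,0,0],[1,0,0,0,0],[1,0,0,0,0]]'
python3 - <<'E'
from h import *
st()
s=snap('side');o=manip.get_obs();G=np.array(o['tcp_pos'])-[0,0,163]
f=lambda P:pix(s,P).round().tolist()
for n,(y,z) in dict(front_top=(20,20),back_top=(-20,20),front_bot=(20,-48),back_bot=(-20,-48),G=(0,0)).items(): print(n,f(G+[32,y,z]),f(G+[-32,y,z]))
I=s['color'];u,v=map(int,pix(s,G));h=cv2.cvtColor(I,cv2.COLOR_BGR2HSV)
for r in range(v-24,v+40):
    print(r,''.join('#' if (h[r,c,1]<50 and h[r,c,2]>185) else 'w' if(8<h[r,c,0]<25 and h[r,c,1]>70 and h[r,c,2]>120) else 'r' if h[r,c,1]>120 else '-' if h[r,c,2]>110 else '.' for c in range(u-26,u+27)))
print(u-26)
E
```

```text
time_s: 32.98
tcp_pos: [470.9, 57.2, 366.8]
eef_rot: [2.188, 2.254, 0.0]
contact_force: [0.4, -0.1, -1.6]
finger_gap: 63.6
grip_force: 30.0
t 33.0 tcp [470.9  57.2 366.8] hd 91.72 gap 63.6 F [ 0.4 -0.1 -1.6] q1,7 0.35 -0.38
front_top [328.0, 197.0] [357.0, 192.0]
back_top [323.0, 182.0] [352.0, 177.0]
front_bot [326.0, 214.0] [354.0, 209.0]
back_bot [322.0, 200.0] [349.0, 195.0]
G [325.0, 195.0] [354.0, 190.0]
168 ............-#######r.....rrrrrrrrrrrrrrrrrr.........
169 .............-######......rrrrrrrrrrrrr..............
170 .............-##--www.....rrrrrrrr...................
171 .............--wwwww-.....r..........................
172 ..............--........................r..rr........
173 ....................................rrw-#.rrrr...w...
174 ................................rwwwwww-#..rrrr.rw...
175 .........................r.wwwwwwwwwwwww#..rrr...ww..
176 ......................rwwwwwwwwwwwwwwwww#-..-##---w..
177 ...............r.rwwwwwwwwwwwwwwwwwwwww-##------.-w..
178 ............rrr.-wwwwwwwwwwwwwwwww----------..-...w..
179 ......rrrr.......wwwwwwwwwwww-##------...-..
[... 2329 characters left out ...]

220 .....................................................
221 .....................................................
222 .....................................................
223 .....................................................
224 .....................................................
225 .....................................................
226 .....................................................
227 .....................................................
228 .....................................................
229 .....................................................
230 .....................................................
231 .....................................................
313
```

```bash
python3 -m jog '[[1,0.43,0.312,0,0],[1,0.43,0.312,0,0],[1,0.43,0.312,0,0],[1,0.43,0.312,0,0],[1,0,0,0.4,0],[1,0,0,0.38,0],[1,0,0,0,0],[1,0,0,0,0]]'
cat > asc.py <<'E'
from h import *
def asc(du0=26,dv0=24,dv1=22):
    s=snap('side');o=manip.get_obs();G=np.array(o['tcp_pos'])-[0,0,163]
    I=s['color'];u,v=map(int,pix(s,G));h=cv2.cvtColor(I,cv2.COLOR_BGR2HSV)
    for n,(y,z) in dict(front_top=(20,20),front_bot=(20,-48)).items(): print(n,[pix(s,G+[d,y,z]).round().tolist() for d in (32,-32)])
    for r in range(v-dv0,v+dv1):
        print(r,''.join('#' if (h[r,c,1]<50 and h[r,c,2]>185) else 'w' if(8<h[r,c,0]<25 and h[r,c,1]>70 and h[r,c,2]>120) else 'r' if h[r,c,1]>120 else '-' if h[r,c,2]>110 else '.' for c in range(u-du0,u+du0)))
    print('col0',u-du0); return s
E
python3 - <<'E'
from asc import *
st(); s=asc()
print('head outer top edge', pix(s,W(-53,174,106)),pix(s,W(53,174,106)))
E
```

```text
time_s: 34.02
tcp_pos: [590.7, 233.5, 289.7]
eef_rot: [-2.188, -2.255, -0.002]
contact_force: [0.3, 0.2, -1.4]
finger_gap: 64.0
grip_force: 30.0
t 34.0 tcp [590.7 233.5 289.7] hd 91.73 gap 64.0 F [ 0.3  0.2 -1.4] q1,7 -0.03 -0.75
front_top [[289.0, 301.0], [320.0, 295.0]]
front_bot [[290.0, 313.0], [319.0, 307.0]]
268 -...........----........................---w...rrrrr
269 .............-----....................-----...rrrrrr
270 ........w......------..............--#w-w-...rrrrrrr
271 ......-..--......w--------....---------......rrrrrrr
272 .----...-###.......w----w------w---w.-......rrrrrrrr
273 ........-###-r........---w---ww--w-........rrrrrrrrr
274 .....-..-####w.............................rrrrrrrrr
275 .........-##www............................rrrrrrrr.
276 .........-##wwww........................rrrrrrrrrrr.
277 .........-##wwww.......................rrrrrrrrr....
278 ....-..-.-##wwww.-................rrrrrrrrrr........
279 ...-......-#-www...-.rrr..r....r.rrrrrrr............
280 .--.....-.-##wwww.--.rrrrrrrrrrrrrrr................
281 ..........-##wwww....rr.rrrrrrr........
[... 1222 characters left out ...]
..rrr........................................
304 ..........r.........................................
305 ....................................................
306 ....................................................
307 ....................................................
308 ....................................................
309 ....................................................
310 ....................................................
311 ....................................................
312 ....................................................
313 ....................................................
col0 276
head outer top edge [322.92390445 276.93594078] [274.79135133 287.94677392]
```

```bash
python3 - <<'E'
from h import *
from scipy.optimize import least_squares
s=snap('side')
Ts=np.array([[593.9,60.4,346.3],[470.9,57.2,366.8],[590.7,233.5,289.7]])-[0,0,163]
L=[(271.3,215.6),(327,198.5),(290.5,300.7)];Rr=[(300,210),(355,194.3),(317.3,295.7)]
def f(p):
    r=[]
    for T,l,q in zip(Ts,L,Rr):
        r+=list(pix(s,T+[p[2],p[0]-.03*p[2],p[1]])-l)+list(pix(s,T+[p[3],p[0],p[1]])-q)
    return r
k=least_squares(f,[0,0,30,-30]);print(k.x.round(1),np.sqrt(np.mean(k.fun**2)),np.linalg.pinv(k.jac.T@k.jac).diagonal()**.5)
for z in (20,0,-20,-40):
    k=least_squares(lambda p:f([p[0],z,p[1],p[2]]),[0,30,-30]);print(z,k.x.round(1),np.sqrt(np.mean(k.fun**2)).round(2))
E
```

```text
[ 13.7   3.3  29.7 -29.9] 0.6071583644881601 [3.60906351 6.65739448 1.41316991 1.72428783]
20 [ 22.5  31.5 -26.9] 0.96
0 [ 12.   29.4 -30.5] 0.62
-20 [  1.6  27.2 -34.2] 1.15
-40 [ -8.9  25.  -37.8] 1.88
```

```bash
python3 -m jog '[[1,0,0,0.1,0],[1,0,0,0,0]]'; python3 -m jog '[[1,0,0,0.1,0],[1,0,0,0,0]]'; python3 -m jog '[[1,0,0,0.08,0],[1,0,0,0,0]]'
```

```text
time_s: 34.38
tcp_pos: [589.8, 232.8, 278.5]
eef_rot: [2.188, 2.255, -0.001]
contact_force: [0.4, -0.3, -1.4]
finger_gap: 64.0
grip_force: 30.0
time_s: 34.62
tcp_pos: [589.6, 232.8, 267.8]
eef_rot: [-2.187, -2.255, 0.002]
contact_force: [0.4, 0.5, -1.9]
finger_gap: 64.3
grip_force: 30.0
time_s: 34.88
tcp_pos: [589.7, 233.0, 260.0]
eef_rot: [-2.187, -2.255, 0.002]
contact_force: [-0.3, 0.2, -2.1]
finger_gap: 63.9
grip_force: 30.0
```

```bash
python3 -m jog '[[1,0,0,0.1,0],[1,0,0,0,0]]'; python3 -m jog '[[1,0,0,0.1,0],[1,0,0,0,0]]'; python3 -m jog '[[1,0,0,0.1,0],[1,0,0,0,0]]'
python3 - <<'E'
from asc import *
st(); s=asc(30,22,14)
E
```

```text
time_s: 35.12
tcp_pos: [589.9, 233.8, 250.5]
eef_rot: [-2.186, -2.255, -0.001]
contact_force: [1.0, 2.3, -1.5]
finger_gap: 63.6
grip_force: 30.0
time_s: 35.38
tcp_pos: [590.2, 235.4, 241.8]
eef_rot: [-2.185, -2.256, -0.008]
contact_force: [1.7, 7.5, -0.4]
finger_gap: 63.9
grip_force: 30.0
time_s: 35.62
tcp_pos: [590.2, 235.7, 231.8]
eef_rot: [-2.184, -2.256, -0.009]
contact_force: [2.6, 8.7, -0.8]
finger_gap: 64.1
grip_force: 30.0
t 35.6 tcp [590.2 235.7 231.8] hd 91.86 gap 64.1 F [ 2.6  8.7 -0.8] q1,7 -0.06 -0.79
front_top [[290.0, 312.0], [320.0, 306.0]]
front_bot [[291.0, 322.0], [318.0, 317.0]]
281 .....----......---............................---..rrrrr....
282 ..---...........----.........................---..rrrrrr-...
283 --...........-...----w.....................----...rrrrrr-...
284 ............----...-----.................-#--w...rrrrrrr-..-
285 ........-.-..-##....------............--w---....rrrrrrrr...-
286 ....---......-###r....------------------w-.....rrrrrrrrr.-..
287 ..---........-###-r......w-ww--------ww-......rrrrrrrrr.....
288 ..-.......-...#####...........www-w
[... 1154 characters left out ...]
...wwwwwwwwwwwwwwwwwwwwww.-.r.r..........
307 ....-ww.....---....wwwwwwwwwwwwwwwwwwwww.-.....r............
308 ....-ww..--........--wwwwwwwwwwwwww--w......................
309 .....-w............-#wwwwwwwwww-ww-.........................
310 .-....w............-#wwwwww.w.-.............................
311 ......r...........-##ww.w-..................................
312 ...................---......................................
313 ..............rrr...........................................
314 ..............rrr...........................................
315 ............................................................
316 ............................................................
col0 272
```

```bash
python3 -m jog '[[1,-0.05,0,0,0],[1,0,0,0,0]]'; python3 -m jog '[[1,-0.05,0,0,0],[1,0,0,0,0]]'
python3 - <<'E'
from asc import *
st(); s=asc(30,12,14)
E
```

```text
time_s: 35.92
tcp_pos: [589.8, 234.2, 232.6]
eef_rot: [-2.179, -2.257, -0.017]
contact_force: [2.0, 19.0, -0.9]
finger_gap: 64.3
grip_force: 30.0
time_s: 36.17
tcp_pos: [589.6, 230.2, 232.8]
eef_rot: [-2.177, -2.257, -0.019]
contact_force: [0.9, 21.4, -0.6]
finger_gap: 63.5
grip_force: 30.0
t 36.2 tcp [589.6 230.2 232.8] hd 92.06 gap 63.5 F [ 0.9 21.4 -0.6] q1,7 -0.04 -0.78
front_top [[290.0, 309.0], [319.0, 303.0]]
front_bot [[290.0, 320.0], [318.0, 314.0]]
288 ..............-#####-...................rrrrrrrr............
289 ...-..........-######.--.r............rr.r.r................
290 ...............-##-ww..--rr..rr.....rrrr.................-..
291 ...............-##www.....rrrrrrrrrr.............r..-.--.--.
292 ......-...--.-.-#-www..--.r..rrr...........-#-.rrrw.....--..
293 ....-..........---.....--..r...........rwwww##...-w..--.-..-
294 ..........--....-..---.............rwwwwwwww---###w...-.---.
295 ..-...........-.--.............wwwwwwww-.--###--#-r.........
296 ............--.............wwwwwwwww---##---#-.-.-.w........
297 ......----............rwwwwwwwww---##---#--.-...
[... 361 characters left out ...]
.-...-wwwwwwwwwwwwwwwwwwww##rr...........
304 ....rw.......-.--.---wwwwwwwwwwwwwwwwwwwwwwww#-rrr..........
305 ....-ww..----......wwwwwwwwwwwwwwwwwwwwwwwwww-.r............
306 .....ww............-wwwwwwwwwwwwwwwwwwwww.-.................
307 ...-..w............--wwwwwwwwwwwwwwww.w.....................
308 ......w............##wwwwwwwwwwwr.-.........................
309 ......r...........-##wwwwwww.w..............................
310 ..............r.r.-##www.-..................................
311 ..............rr...---......................................
312 ..............rrr...........................................
313 ............................................................
col0 272
```

```bash
python3 -m jog '[[1,-0.05,0,0,0],[1,0,0,0,0]]'; python3 -m jog '[[1,-0.04,0,0,0],[1,0,0,0,0],[1,0,0,0,0]]'
python3 - <<'E'
from asc import *
st(); s=asc(30,8,16)
E
```

```text
time_s: 36.48
tcp_pos: [589.6, 225.6, 232.6]
eef_rot: [-2.177, -2.257, -0.019]
contact_force: [1.9, 22.4, -0.7]
finger_gap: 64.0
grip_force: 30.0
time_s: 36.85
tcp_pos: [589.7, 221.8, 232.6]
eef_rot: [-2.176, -2.257, -0.019]
contact_force: [1.2, 22.3, -2.2]
finger_gap: 63.7
grip_force: 30.0
t 36.9 tcp [589.7 221.8 232.6] hd 92.09 gap 63.7 F [ 1.2 22.3 -2.2] q1,7 -0.03 -0.76
front_top [[289.0, 306.0], [318.0, 300.0]]
front_bot [[289.0, 316.0], [317.0, 311.0]]
289 ...............-###--.-.-.rr............wwww-#-r.rw..--.-..-
290 .-...................-..............wwwwwwwww--.##w..------.
291 .....-..-..-----.-.............rwwwwwwww-.--##----w.---.....
292 ..........--.--............rwwwwwwwr.---##--##-.-...........
293 ......--.-.............wwwwwwwww---###--#--.-.....rw........
294 ....--.............-rwwwwwww---###-----.--....-.rrrr........
295 ...--............--#www----##---#---.-....www##.rr..........
296 ...-...........---w-.--##------.-.....wwwwwww--..r..........
297 ...........----..-w##--#--.-.-...-wwwwwwwwwww--.rr..........
298 .....r..--.......-w---...-...-wwwwwwwwwwwwwww--.
[... 231 characters left out ...]
-#wwwwwwwwwwwwwwwwwwwwwwwww#-............
303 ...--.w............-#wwwwwwwwwwwwwwwwwwwwwwwww#-............
304 .-....w............-#wwwwwwwwwwwwwwwwwwwwwwwww#.............
305 ..................--#wwwwwwwwwwwwwwwwwwwwww..--.............
306 ..................-##-wwwwwwwwwwwwwwwww-.-..................
307 ..............r.r.--#-wwwwwwwwwwwww.........................
308 ..............r.r..-#-wwwwwwwwwr.-..........................
309 ...............r...-##wwww-.-...............................
310 ....................-#......................................
311 .....................-......................................
312 ............................................................
col0 271
```

```bash
python3 - <<'E'
from h import *
t=snap('top')
for c,r in((22,40),(20,205),(66,40),(66,205)): print(ray(t,[r/4+170,c/4+180],106).round(1))
I=t['color']
h=cv2.cvtColor(I,cv2.COLOR_BGR2HSV)
for r in (190,200,210,215): print(r,[(c,I[r,c].tolist()) for c in range(180,192)] if r==200 else '')
o=manip.get_obs();print(o['wrist_torque'])
for z in (106,50):print([pix(t,W(0,y,z)).round(1).tolist() for y in (149,168,174)])
E
```

```text
[636.7 199.7 106. ]
[543.2 196.  106. ]
[637.2 175.1 106. ]
[543.6 170.9 106. ]
190 
200 [(180, [66, 83, 102]), (181, [67, 81, 100]), (182, [66, 81, 100]), (183, [67, 84, 101]), (184, [63, 78, 97]), (185, [64, 82, 100]), (186, [62, 80, 97]), (187, [69, 83, 101]), (188, [70, 83, 102]), (189, [68, 82, 99]), (190, [67, 80, 99]), (191, [69, 83, 101])]
210 
215 
[ 3.97554441 -0.23247219 -0.12539905]
[[195.0, 199.7], [186.4, 199.8], [183.7, 199.9]]
[[198.7, 204.7], [190.5, 204.8], [188.0, 204.8]]
```

```bash
python3 -m jog '[[1,-0.04,0,0,0],[1,0,0,0,0],[1,0,0,0,0]]'
```

```text
time_s: 37.33
tcp_pos: [589.8, 217.8, 232.4]
eef_rot: [-2.176, -2.257, -0.018]
contact_force: [1.7, 22.8, -2.5]
finger_gap: 63.9
grip_force: 30.0
```

```bash
python3 -m jog '[[1,-0.02,0,0,0],[1,0,0,0,0],[1,0,0,0,0]]'
python3 - <<'E'
from asc import *
st(); s=asc(30,4,16)
E
```

```text
time_s: 37.7
tcp_pos: [589.8, 216.2, 232.4]
eef_rot: [-2.175, -2.257, -0.019]
contact_force: [1.2, 24.3, -4.2]
finger_gap: 64.0
grip_force: 30.0
t 37.7 tcp [589.8 216.2 232.4] hd 92.11 gap 64.0 F [ 1.2 24.3 -4.2] q1,7 -0.02 -0.76
front_top [[288.0, 303.0], [318.0, 297.0]]
front_bot [[289.0, 314.0], [317.0, 308.0]]
291 ....-.-.............wwwwwwwwww---##--#--.-.......rr.........
292 .................--wwwwwww-.#-#--#--.--.....w--rrr..........
293 ................--##w---##-----.-.-....wwwwww#-rr...........
294 ............---.-w--##---------...-wwwwwwwwww#-rr...........
295 ........-.--....----#--...-...wwwwwwwwwwwwwww#-rr...........
296 ---.rw.......-...-w...-...-wwwwwwwwwwwwwwwwww#-.r...........
297 --..w-.......-----w...-wwwwwwwwwwwwwwwwwwwwww--.r...........
298 ....-w...-----....w-wwwwwwwwwwwwwwwwwwwwwwwww--.r...........
299 ....-w..--.........#-wwwwwwwwwwwwwwwwwwwwwwww--.............
300 ....-w.............#-wwwwwwwwwwwwwwwwwwwwwwww---............
301 --...rr............##wwwwwwwwwwwwwwwwwwwwwwww-#-............
302 .....r............--#wwwwwwwwwwwwwwwwwwwwwwwww#-............
303 ...............r..---wwwwwwwwwwwwwwwwwwwwwwwww#-............
304 .............rrr..---wwwwwwwwwwwwwwwwwwwwwwwww-.............
305 ..............rr..---wwwwwwwwwwwwwwwwwwwww-.................
306 ..............rrr.----wwwwwwwwwwwwwww--.....................
307 ...................---wwwwwwwwwww--.-.......................
308 ...................---wwwwwww-..............................
309 ...................-##www-.-................................
310 ....................---.....................................
col0 271
```

```bash
python3 -m jog '[[1,0.12,0,0,0],[1,0,0,-0.4,0],[1,0,0,-0.4,0],[1,0,0,0,0],[1,-0.42,-0.3,0,0],[1,-0.42,-0.3,0,0],[1,-0.42,-0.3,0,0],[1,-0.42,-0.3,0,0],[1,0,0,0,0]]'
python3 - <<'E'
from asc import *
st([470,55,215]); s=asc(30,12,18)
E
```

```text
time_s: 38.88
tcp_pos: [473.3, 44.4, 309.3]
eef_rot: [-2.194, -2.248, 0.008]
contact_force: [0.7, 0.1, -1.2]
finger_gap: 64.0
grip_force: 30.0
t 38.9 tcp [473.3  44.4 309.3] hd 91.41 gap 64.0 F [ 0.7  0.1 -1.2] q1,7 0.36 -0.45
shift [ 0.111 -0.026  0.943]
front_top [[324.0, 208.0], [352.0, 203.0]]
front_bot [[322.0, 224.0], [349.0, 219.0]]
190 .--...........r.rr...-#######-wwwww-###-----.-.......wr.....
191 .--........rr........-##-wwwww-###-----.-..........rrw......
192 ......................-ww--##-----...-......www-.rr.rr......
193 .-....................-#-.----..-....-.wwwwwwww#.rrr......-#
194 ..........w...........-#-..--...-.rwwwwwwwwwwww#.rr.r.....-#
195 .........rw............-......wwwwwwwwwwwwwwwww#-rrrr......-
196 .......#-#w..............wwwwwwwwwwwwwwwwwwwwww#-rr.........
197 ..rr.-----ww............wwwwwwwwwwwwwwwwwwwwwww#-rr.........
198 .rrr.----..r...........-wwwwwwwwwwwwwwwwwwwwwww--rr.........
199 ...r......rr............wwwwwwwwwwwwwwwwwwwwwww#-rr.........
200 .r.r......rr...........wwwwwwwwwwwwwwwwwwwwwwww#-r..........
201 rr..................----wwwwwwwwwwwwwww
[... 500 characters left out ...]
.----rwwwwwwwwwwwwwwwwwwww.--............
210 ...............r....----rwwwwwwwwwwwwwwww...................
211 ...............r.r...---wwwwwwwwwww--.......................
212 ................r....-#-wwwww-w-............................
213 .....................-##--.-................................
214 ......................--....................................
215 ............................................................
216 ............................................................
217 ............................................................
218 ............................................................
219 ............................................................
col0 304
```

```bash
cat > shot.py <<'E'
import sys
from h import *
s=snap('side');G=np.array(manip.get_obs()['tcp_pos'])-[0,0,163];u,v=map(int,pix(s,G))
cv2.imwrite(sys.argv[1],cv2.resize(s['color'][v-35:v+40,u-33:u+33],None,fx=6,fy=6,interpolation=cv2.INTER_CUBIC))
E
python3 shot.py pics/A.png
python3 -m jog '[[1,0,0,0,-0.056],[1,0,0,0,-0.056],[1,0,0,0,-0.056],[1,0,0,0,-0.056],[1,0,0,0,-0.056],[1,0,0,0,-0.056],[1,0,0,0,-0.056],[1,0,0,0,-0.056],[1,0,0,0,-0.056],[1,0,0,0,0]]'
python3 shot.py pics/B.png
python3 -c "
import cv2,numpy as np
cv2.imwrite('pics/AB.png',np.hstack([cv2.imread('pics/A.png'),cv2.imread('pics/B.png')]))"
```

```text
time_s: 40.22
tcp_pos: [475.9, 49.5, 310.4]
eef_rot: [0.068, -3.14, -0.003]
contact_force: [-0.2, -0.5, -2.3]
finger_gap: 63.6
grip_force: 30.0
```

View pics/AB.png

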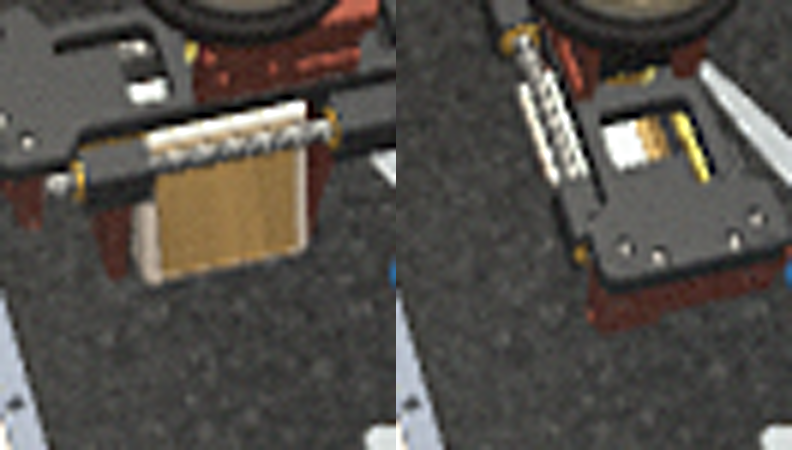

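```bash
python3 -m jog '[[1,0,0,0.5,0],[1,0,0,0.5,0],[1,0,0,0.1,0],[1,0,0,0.06,0],[1,0,0,0,0]]'; python3 -m jog '[[1,0,0,0.05,0],[1,0,0,0,0]]';python3 -m jog '[[1,0,0,0.05,0],[1,0,0,0,0]]'
```

```text
time_s: 40.9
tcp_pos: [476.1, 48.9, 195.9]
eef_rot: [-0.067, 3.139, 0.0]
contact_force: [-0.2, 0.1, -2.1]
finger_gap: 63.6
grip_force: 30.0
time_s: 41.15
tcp_pos: [475.6, 48.3, 190.2]
eef_rot: [-0.067, 3.14, -0.001]
contact_force: [0.1, 0.8, -1.9]
finger_gap: 64.0
grip_force: 30.0
time_s: 41.4
tcp_pos: [475.4, 48.4, 184.6]
eef_rot: [0.067, -3.14, 0.0]
contact_force: [0.4, -0.7, -1.1]
finger_gap: 63.9
grip_force: 30.0
```

```bash
python3 -m jog '[[1,0,0,0.015,0],[1,0,0,0,0]]'; python3 -m jog '[[-1,0,0,0,0],[-1,0,0,0,0],[-1,0,0,0,0],[-1,0,0,0,0],[-1,0,0,0,0],[-1,0,0,-0.3,0],[-1,0,0,-0.5,0],[-1,0,0,-0.5,0],[-1,0,0,-0.5,0],[-1,-0.6,0,0,0],[-1,-0.6,0,0,0],[-1,0,0,0,0]]'
python3 - <<'E'
from h import *
st(); t=snap('top'); whites(t); s=snap('side')
print([(round(d['score'],2),np.round(d['location'],1).tolist()) for d in manip.search_frame('mould_a_mid',s)[:3]],pix(s,[475,48,34]))
I=s['color'];u,v=map(int,pix(s,[475,48,34]));h=cv2.cvtColor(I,cv2.COLOR_BGR2HSV)
for r in range(v-20,v+20): print(r,''.join('#' if (h[r,c,1]<60 and h[r,c,2]>140) else 'w' if(8<h[r,c,0]<25 and h[r,c,1]>70 and h[r,c,2]>120) else '.' for c in range(u-25,u+25)))
E
```

```text
time_s: 41.65
tcp_pos: [475.5, 48.6, 183.3]
eef_rot: [0.068, -3.141, -0.0]
contact_force: [-0.2, 0.0, -1.5]
finger_gap: 64.0
grip_force: 30.0
time_s: 43.15
tcp_pos: [598.2, 53.2, 362.4]
eef_rot: [-0.064, 3.141, 0.003]
contact_force: [-1.3, -0.1, 0.1]
finger_gap: 87.6
grip_force: 0.0
t 43.1 tcp [598.2  53.2 362.4] hd -177.66 gap 87.6 F [-1.3 -0.1  0.1] q1,7 0.51 1.0
z 68 (543.5, 492.7) [476. 307.] 0.6 23572 [ 61. 223.]
z 102 (538.3, 476.6) [460. 297.] 0.6 23572 [ 61. 223.]
z 68 (631.6, 291.4) [35. 83.] 84.0 167 [149. 193.]
z 102 (623.4, 282.1) [34. 80.] 84.0 167 [149. 193.]
z 68 (630.8, -355.2) [  5. 138.] 1.1 124 [425. 191.]
z 102 (622.6, -342.5) [  5. 133.] 1.1 124 [425. 191.]
z 68 (592.3, 107.5) [45. 35.] 1.7 288 [228. 204.]
z 102 (585.5, 104.5) [43. 33.] 1.7 288 [228. 204.]
z 68 (588.1, 156.9) [43. 41.] 2.2 304 [206. 206.]
z 102 (581.4, 152.2) [42. 40.] 2.2 304 [206. 206.]
z 68 (502.4, 298.5) [41. 43.] 0.9 288 [142. 241.]
z 68 (459.8, 51.3) [34. 61.] 0.8 437 [251. 262.]
z 68 (363.0, -64.4) [11. 86.] 22.5 141 [299. 307.]
[] [331.56908246 228.45794402]
208 ..........................
[... 1469 characters left out ...]
...................###..####.###........
236 #............................###..#######.........
237 #............................########..##.........
238 ##..........................####.####..##w........
239 ##..........................###..########.........
240 ##..........................####.####.###.........
241 ##..........................########..###.........
242 ###.........................###..###..#...........
243 ###........................####.####..............
244 ###.........................###...................
245 ####..............................................
246 ####..............................................
247 ####..............................................
```

```bash
python3 -m jog '[[-1,0,0,0,0.0085],[-1,0.47,0,0,0],[-1,0.47,0,0,0],[-1,0.467,0,0,0],[-1,0,0,0.4,0],[-1,0,0,0.4,0],[-1,0,0,0,0]]'
python3 - <<'E'
from h import *
st([457.5,51.3,209])
E
```

```text
time_s: 44.18
tcp_pos: [453.1, 51.0, 282.1]
eef_rot: [0.026, -3.138, 0.002]
contact_force: [0.1, -0.5, -0.2]
finger_gap: 87.7
grip_force: 0.0
t 44.2 tcp [453.1  51.  282.1] hd -179.07 gap 87.7 F [ 0.1 -0.5 -0.2] q1,7 0.6 0.86
shift [-0.047  0.003  0.731]
```

```bash
python3 -m jog '[[-1,-0.045,0.003,0.3,0],[-1,0,0,0.3,0],[-1,0,0,0.13,0],[1,0,0,0,0],[1,0,0,0,0],[1,0,0,0,0],[1,0,0,0,0],[1,0,0,0,0],[1,0,0,0,0]]'; python3 -m jog '[[1,0,0,-0.2,0],[1,0,0,-0.3,0],[1,0,0,-0.4,0],[1,0,0,-0.4,0],[1,0,0,-0.2,0],[1,0,0,0,0.055],[1,0,0,0,0.055],[1,0,0,0,0.055],[1,0,0,0,0.055],[1,0,0,0,0.055],[1,0,0,0,0.055],[1,0,0,0,0.055],[1,0,0,0,0.055],[1,0,0,0,0.056],[1,0,0,0,0]]'
python3 - <<'E'
from asc import *
st(W(0,35,300));asc(28,14,22)
E
```

```text
time_s: 45.3
tcp_pos: [459.6, 51.7, 211.4]
eef_rot: [-0.025, 3.14, -0.001]
contact_force: [-1.2, -1.6, 7.7]
finger_gap: 64.0
grip_force: 30.0
time_s: 47.18
tcp_pos: [458.9, 51.8, 359.9]
eef_rot: [-2.188, -2.255, 0.001]
contact_force: [-0.8, 0.5, -1.0]
finger_gap: 63.7
grip_force: 30.0
t 47.2 tcp [458.9  51.8 359.9] hd 91.73 gap 63.7 F [-0.8  0.5 -1. ] q1,7 0.45 -0.41
shift [0.066 1.367 0.598]
front_top [[333.0, 196.0], [362.0, 191.0]]
front_bot [[331.0, 213.0], [358.0, 208.0]]
177 .............rrr.................---#----##..-......wr..
178 ........rrr...................-#------..-..........wr...
179 .........................-##------..............r.rr....
180 ....................--#------...-....--###.....rrrr.....
181 .......-............-#---..-....--########.....rr.......
182 ......r-..............--...--##############....r.r......
183 ......-w...............--##################-.....r......
184 .-##--#w............-#######################r..rr.......
185 .--#.--w-...........-#######################...r........
186 r.--...rr...........########################..rrr.......
187 r...
[... 886 characters left out ...]
rr-r-w-..........--r
202 ............r..----rrr-rrw--rrww-rr-rrrr--............rr
203 ..............-----rrrrr-rrrwwww-r-rrr.r--............rr
204 .............------rr-rrwrr-rrwwwwwwr-rrw-.............r
205 .............------r--rrrr-rwwrrwrw-rr-r...............r
206 ..............----.rrr-rrrrrwwrwwrwrww.................r
207 ..............----.rrr--rrrrrwwwww......................
208 ..............----.rrrrrrrrw............................
209 ...............---rrr-ww............................-rrr
210 ...............---.w...............................rrrrr
211 ...................................................rrrrr
212 ..................................................rrrr..
col0 316
```

```bash
python3 -m jog '[[1,0.014,0.34,0,0],[1,0.014,0.34,0,0],[1,0.014,0.34,0,0],[1,0.014,0.347,0,0],[1,0,0,0,0],[1,0,0,0.2,0],[1,0,0,0.2,0],[1,0,0,0.2,0],[1,0,0,0.2,0],[1,0,0,0.1,0],[1,0,0,0.1,0],[1,0,0,0.08,0],[1,0,0,0,0]]'
python3 - <<'E'
from h import *
st(W(0,34,245.4))
E
```

```text
time_s: 48.85
tcp_pos: [595.6, 61.3, 251.9]
eef_rot: [-2.189, -2.253, 0.001]
contact_force: [0.8, 0.4, -1.2]
finger_gap: 63.7
grip_force: 30.0
t 48.9 tcp [595.6  61.3 251.9] hd 91.66 gap 63.7 F [ 0.8  0.4 -1.2] q1,7 0.27 -0.54
shift [ 0.002 -0.002  0.065]
```

```bash
python3 -m jog '[[1,0,0,0.04,0],[1,0,0,0.03,0],[1,0,0,0,0]]'; python3 -m jog '[[-1,0,0,0,0],[-1,0,0,0,0],[-1,0,0,0,0],[-1,0,0,0,0],[-1,0,0,0,0],[-1,0,0,-0.3,0],[-1,0,0,-0.5,0],[-1,0,0,-0.4,0],[-1,-0.5,0,0,0],[-1,-0.5,0,0,0],[0,-0.5,0,0,0],[0,-0.5,0,0,0],[0,-0.5,0,0,0],[0,0,0,0,0]]'
python3 - <<'E'
from h import *
t=snap('top'); whites(t); s=snap('side')
I=s['color'];h=cv2.cvtColor(I,cv2.COLOR_BGR2HSV)
for r in range(195,275,1): print(r,''.join('#' if (h[r,c,1]<50 and h[r,c,2]>195) else 'w' if(8<h[r,c,0]<25 and h[r,c,1]>70 and h[r,c,2]>120) else '-' if h[r,c,2]>110 else '.' for c in range(258,322)))
for n in ('crank_grip','crank_hub','plate_face'):
  for p in (t,s): print(n,[(round(d['score'],2),np.round(d['location'],1).tolist()) for d in manip.search_frame(n,p)[:2]])
P=W(-43,-260,68); print(P); st(P)
E
```

```text
time_s: 49.22
tcp_pos: [595.7, 61.3, 245.5]
eef_rot: [2.189, 2.253, 0.0]
contact_force: [0.6, 0.6, -1.8]
finger_gap: 63.9
grip_force: 30.0
time_s: 50.98
tcp_pos: [602.1, -194.1, 364.6]
eef_rot: [2.197, 2.244, -0.003]
contact_force: [0.1, -0.1, 0.1]
finger_gap: 51.4
grip_force: 0.0
z 68 (543.5, 492.7) [476. 307.] 0.6 23496 [ 61. 223.]
z 102 (538.3, 476.6) [460. 297.] 0.6 23496 [ 61. 223.]
z 68 (631.6, 291.4) [35. 83.] 84.0 165 [148. 193.]
z 102 (623.4, 282.1) [34. 80.] 84.0 165 [148. 193.]
z 68 (601.1, 157.4) [69. 42.] 2.2 545 [206. 200.]
z 102 (593.9, 152.7) [67. 40.] 2.2 545 [206. 200.]
z 68 (601.0, 109.0) [66. 37.] 1.7 437 [227. 200.]
z 102 (593.8, 105.9) [64. 36.] 1.7 437 [227. 200.]
z 68 (602.8, 64.0) [64. 35.] 1.3 433 [247. 200.]
z 102 (595.6, 62.4) [62. 34.] 1.3 433 [247. 200.]
z 68 (501.3, 298.5) [42. 41.] 64.6 285 [141. 241.]
z 68 (363.7, -66.4) [11. 90.] 21.9 137 [299. 307.]
195 .---..--wwww-.------..--wwwwww.######...........................
196 .------w---ww.------wwwwwwwwww.######...........................
197 ...---------..------wwwwwwwwww-##-###-.......................
[... 4992 characters left out ...]
##ww--################----.wwwwwwwwwwwwwwwww....
271 ..........####---#www.-##########------wwwwwwwwwwwwwwwwwwwwww...
272 ..........-###---#www--######------wwwwwwwwwwwwwwwwwwwwwwwwww...
273 ..........-####--##ww--#------wwwwwwwwwwwwwwwwwwwwwwwwwwwwwww...
274 ..........-####--##www.---wwwwwwwwwwwwwwwwwwwwwwwwwwwwwwwwwwww..
crank_grip []
crank_grip [(0.42, [141.1, 273.6])]
crank_hub [(0.72, [202.2, 337.4])]
crank_hub [(0.89, [157.1, 272.3])]
plate_face [(0.61, [201.8, 264.4]), (0.33, [202.9, 205.2])]
plate_face [(0.34, [137.6, 277.4])]
[ 561.13214948 -233.66121213   68.        ]
t 51.4 tcp [ 603.1 -187.3  365.5] hd 91.76 gap 43.8 F [-0.3  0.4 -1.3] q1,7 0.67 -0.03
shift [-0.451 -0.434  2.975]
```

```bash
python3 -m jog '[[0,-0.413,-0.427,0,0],[0,0,0,0.5,0],[0,0,0,0.5,0],[0,0,0,0.37,0],[0,0,0,0,0],[1,0,0,0,0],[1,0,0,0,0],[1,0,0,0,0],[1,0,0,0,0]]'
python3 - <<'E'
from h import *
st()
E
```

```text
time_s: 52.5
tcp_pos: [562.3, -231.2, 229.7]
eef_rot: [2.187, 2.251, 0.003]
contact_force: [3.2, 0.3, 3.8]
finger_gap: 19.7
grip_force: 30.0
t 52.5 tcp [ 562.3 -231.2  229.7] hd 91.65 gap 19.7 F [3.2 0.3 3.8] q1,7 0.72 -0.04
```

```bash
python3 -m jog '[[1,0.0125,-0.011,-0.175,0],[1,0.0125,0.056,-0.166,0],[1,0.0125,0.116,-0.132,0],[1,0.0125,0.157,-0.078,0],[1,0,0,0,0]]'; python3 -m jog '[[1,0.0125,0.175,-0.011,0],[1,0.0125,0.166,0.056,0],[1,0.0125,0.132,0.116,0],[1,0.0125,0.078,0.157,0],[1,0,0,0,0]]'; python3 -m jog '[[1,0.0125,0.011,0.175,0],[1,0.0125,-0.056,0.166,0],[1,0.0125,-0.116,0.132,0],[1,0.0125,-0.157,0.078,0],[1,0,0,0,0]]'; python3 -m jog '[[1,0.0125,-0.175,0.011,0],[1,0.0125,-0.166,-0.056,0],[1,0.0125,-0.132,-0.116,0],[1,0.0125,-0.078,-0.157,0],[1,0,0,0,0]]'
```

```text
time_s: 53.12
tcp_pos: [594.2, -225.1, 286.9]
eef_rot: [2.187, 2.251, -0.0]
contact_force: [-4.3, -0.9, 15.7]
finger_gap: 19.8
grip_force: 30.0
time_s: 53.75
tcp_pos: [649.0, -218.2, 250.7]
eef_rot: [2.188, 2.253, 0.003]
contact_force: [6.1, -1.1, -2.7]
finger_gap: 19.7
grip_force: 30.0
time_s: 54.38
tcp_pos: [615.1, -213.9, 198.4]
eef_rot: [2.189, 2.253, -0.001]
contact_force: [-7.6, 2.1, 25.7]
finger_gap: 19.8
grip_force: 30.0
time_s: 55.0
tcp_pos: [561.3, -211.2, 229.2]
eef_rot: [2.187, 2.251, 0.004]
contact_force: [6.1, -1.2, 4.5]
finger_gap: 20.1
grip_force: 30.0
```

```bash
python3 - <<'E'
from h import *
t=snap('top'); whites(t)
I=t['color']; r=200
print([(c,int(I[196:205,c].mean())) for c in range(225,275)])
E
```

```text
z 68 (543.5, 492.7) [476. 307.] 0.6 23497 [ 61. 223.]
z 102 (538.3, 476.6) [460. 297.] 0.6 23497 [ 61. 223.]
z 68 (631.8, 291.3) [35. 83.] 84.0 164 [149. 192.]
z 102 (623.6, 282.1) [34. 80.] 84.0 164 [149. 192.]
z 68 (601.5, 137.1) [69. 83.] 1.1 988 [214. 200.]
z 102 (594.3, 133.1) [66. 81.] 1.1 988 [214. 200.]
z 68 (602.7, 72.1) [64. 37.] 1.3 467 [243. 200.]
z 102 (595.4, 70.3) [62. 36.] 1.3 467 [243. 200.]
z 68 (502.5, 298.6) [41. 42.] 47.6 285 [141. 241.]
z 68 (362.6, -64.6) [11. 86.] 21.4 136 [299. 307.]
[(225, 252), (226, 252), (227, 251), (228, 252), (229, 252), (230, 252), (231, 252), (232, 249), (233, 213), (234, 198), (235, 238), (236, 251), (237, 252), (238, 252), (239, 252), (240, 251), (241, 251), (242, 252), (243, 252), (244, 251), (245, 252), (246, 252), (247, 252), (248, 252), (249, 252), (250, 247), (251, 226), (252, 200), (253, 197), (254, 188), (255, 158), (256, 166), (257, 175), (258, 176), (259, 175), (260, 177), (261, 167), (262, 116), (263, 81), (264, 82), (265, 87), (266, 86), (267, 87), (268, 87), (269, 85), (270, 90), (271, 110), (272, 129), (273, 123), (274, 146)]
```

```bash
python3 -m jog '[[1,0.0125,-0.011,-0.175,0],[1,0.0125,0.056,-0.166,0],[1,0.0125,0.116,-0.132,0],[1,0.0125,0.157,-0.078,0],[1,0,0,0,0]]'; python3 -m jog '[[1,0.0125,0.175,-0.011,0],[1,0.0125,0.166,0.056,0],[1,0.0125,0.132,0.116,0],[1,0.0125,0.078,0.157,0],[1,0,0,0,0]]'
python3 - <<'E'
from h import *
t=snap('top'); whites(t)
I=t['color']; print([(c,int(I[196:205,c].mean())) for c in range(190,275)])
E
```

```text
time_s: 55.68
tcp_pos: [592.7, -205.4, 285.8]
eef_rot: [2.189, 2.252, -0.004]
contact_force: [-8.5, -2.0, 22.3]
finger_gap: 19.5
grip_force: 30.0
time_s: 56.3
tcp_pos: [648.6, -198.3, 250.7]
eef_rot: [2.188, 2.253, 0.003]
contact_force: [6.3, -1.5, -1.0]
finger_gap: 19.5
grip_force: 30.0
z 68 (543.5, 492.7) [476. 307.] 0.6 23501 [ 61. 223.]
z 102 (538.3, 476.6) [460. 297.] 0.6 23501 [ 61. 223.]
z 68 (631.6, 291.4) [35. 83.] 84.0 165 [149. 193.]
z 102 (623.4, 282.1) [34. 80.] 84.0 165 [149. 193.]
z 68 (600.9, 162.0) [69. 42.] 2.2 527 [204. 200.]
z 102 (593.8, 157.1) [67. 40.] 2.2 527 [204. 200.]
z 68 (600.7, 117.1) [66. 35.] 1.8 436 [223. 200.]
z 102 (593.6, 113.7) [64. 34.] 1.8 436 [223. 200.]
z 68 (601.4, 76.6) [62. 37.] 1.4 431 [241. 200.]
z 102 (594.2, 74.7) [60. 36.] 1.4 431 [241. 200.]
z 68 (502.4, 298.5) [41. 43.] 0.9 286 [141. 241.]
z 68 (362.7, -64.1) [11. 85.] 21.9 133 [298. 307.]
[(190, 191), (191, 191), (192, 195), (193, 192), (194, 189), (195, 229), (196, 250), (197, 252), (198, 252), (199, 251), (200, 247), (201, 243), (202, 239), (203, 223), (204, 209), (205, 208), (206, 214), (207, 226), (208, 243), (209, 251), (210, 252), (211, 252), (212, 251), (213, 239), (214, 201), (215, 190), (216, 241), (217, 252), (218, 252), (219, 252), (220, 252), (221, 251), (222, 251), (223, 252), (224, 252), (225, 252), (226, 252), (227, 251), (228, 252), (229, 252), (230, 251), (231, 207), (232, 177), (233, 204), (234, 244), (235, 252), (236, 252), (237, 252), (238, 252), (239, 252), (240, 252), (241, 252), (242, 252), (243, 252), (244, 251), (245, 252), (246, 252), (247, 253), (248, 250), (249, 209), (250, 186), (251, 196), (252, 199), (253, 191), (254, 143), (255, 145), (256, 160), (257, 132), (258, 97), (259, 85), (260, 87), (261, 86), (262, 87), (263, 87), (264, 87), (265, 87), (266, 109), (267, 148), (268, 147), (269, 160), (270, 156), (271, 155), (272, 161), (273, 158), (274, 166)]
```

```bash
python3 -m jog '[[1,0.0125,0.011,0.175,0],[1,0.006,-0.02,0.086,0],[1,0,0,0,0],[0,0,0,0,0],[0,0,0,0,0],[0,0,0,0,0],[0,0,0,-0.4,0],[0,0,0,-0.6,0],[0,0,0,-0.6,0],[-1,0,0,0,0],[-1,0,0,0,0]]'
python3 - <<'E'
from h import *
st(); t=snap('top');s=snap('side')
I=t['color']; print([(c,int(I[196:205,c].mean())) for c in range(246,264)]); whites(t)
def dd(n):
  for p in (t,s): print(n,[(round(d['score'],2),np.round(d['location'],1).tolist()) for d in manip.search_frame(n,p)[:2]])
dd('dial');dd('stand_hole');dd('port');dd('crank_grip')
# dial disc centre, white disc
for p in (t,s):
    g=cv2.cvtColor(p['color'],cv2.COLOR_BGR2GRAY); 
    r0,c0=(230,128) if p is t else (295,330)
    w=(g[r0:r0+30,c0:c0+40]>170).astype(np.uint8); n,l,q,ce=cv2.connectedComponentsWithStats(w);k=1+np.argmax(q[1:,4]);print((ce[k][::-1]+[r0,c0]).round(1),q[k]+[c0,r0,0,0,0])
E
```

```text
time_s: 57.72
tcp_pos: [646.2, -196.9, 385.4]
eef_rot: [2.189, 2.253, -0.001]
contact_force: [0.3, 0.2, -0.7]
finger_gap: 60.3
grip_force: 0.0
t 57.7 tcp [ 646.2 -196.9  385.4] hd 91.65 gap 60.3 F [ 0.3  0.2 -0.7] q1,7 0.63 -0.02
[(246, 252), (247, 252), (248, 250), (249, 210), (250, 186), (251, 196), (252, 200), (253, 191), (254, 143), (255, 132), (256, 115), (257, 92), (258, 82), (259, 87), (260, 87), (261, 87), (262, 88), (263, 86)]
z 68 (543.5, 492.7) [476. 307.] 0.6 23509 [ 61. 223.]
z 102 (538.3, 476.6) [460. 297.] 0.6 23509 [ 61. 223.]
z 68 (631.6, 291.4) [35. 83.] 84.0 165 [149. 193.]
z 102 (623.4, 282.1) [34. 80.] 84.0 165 [149. 193.]
z 68 (600.9, 162.0) [69. 42.] 2.2 530 [204. 200.]
z 102 (593.8, 157.2) [67. 40.] 2.2 530 [204. 200.]
z 68 (600.7, 117.1) [67. 35.] 1.8 436 [223. 200.]
z 102 (593.6, 113.7) [64. 34.] 1.8 436 [223. 200.]
z 68 (601.6, 75.3) [66. 35.] 1.7 432 [241. 200.]
z 102 (594.4, 73.4) [64. 34.] 1.7 432 [241. 200.]
z 68 (501.3, 298.2) [42. 41.] 60.3 284 [141. 241.]
z 68 (362.7, -64.1) [11. 85.] 21.9 135 [299. 307.]
dial [(0.68, [241.1, 143.0])]
dial [(0.58, [312.0, 351.8]), (0.33, [231.9, 282.0])]
stand_hole [(0.77, [248.9, 156.4])]
stand_hole [(0.74, [324.2, 341.7])]
port [(0.95, [201.8, 205.5])]
port [(0.72, [263.4, 296.6])]
crank_grip [(0.62, [186.7, 357.2])]
crank_grip [(0.68, [212.3, 270.8]), (0.62, [312.8, 352.2])]
[243.7 145.8] [128 230  37  30 727]
[312.4 349.8] [334 300  32  25 585]
```

```bash
python3 - <<'E'
from h import *
t=snap('top');s=snap('side');I=t['color']
inv=lambda w:(np.array([[np.cos(YAW),np.sin(YAW)],[-np.sin(YAW),np.cos(YAW)]])@(w[:2]-O[:2])).round(1)[1]
t0=cv2.imread('pics/t0.png');s0=cv2.imread('pics/s0.png')
prof=lambda J,a,b,c,d:J[a:b,c:d].astype(int).mean((0,2)).round().tolist()
print('init 224-262',prof(t0,196,204,224,262));print('now 244-275',prof(I,196,204,244,275))
for z in (100,112,125): print(z,'init',[inv(ray(t,[200,c],z)) for c in (228,233,241.25,250.5)],'now',[inv(ray(t,[200,c],z)) for c in (249.3,254,256.4,265)])
# side columns crossing plate/carrier along press axis
def line(J,p,y0,y1,z,x=0): return [(y,int(J[int(round(pix(p,W(x,y,z))[1])),int(round(pix(p,W(x,y,z))[0]))].mean())) for y in range(y0,y1,2)]
print('side init',line(s0,s,20,90,112,15));print('side now',line(s['color'],s,-16,54,112,15))
E
```

```text
init 224-262 [173.0, 167.0, 142.0, 117.0, 170.0, 193.0, 197.0, 182.0, 126.0, 113.0, 158.0, 160.0, 125.0, 154.0, 173.0, 166.0, 119.0, 82.0, 81.0, 84.0, 83.0, 83.0, 83.0, 85.0, 101.0, 127.0, 107.0, 113.0, 144.0, 152.0, 154.0, 169.0, 174.0, 179.0, 178.0, 180.0, 175.0, 176.0]
now 244-275 [252.0, 252.0, 252.0, 253.0, 250.0, 210.0, 187.0, 196.0, 200.0, 193.0, 144.0, 131.0, 115.0, 93.0, 83.0, 86.0, 89.0, 89.0, 87.0, 88.0, 88.0, 114.0, 156.0, 144.0, 158.0, 157.0, 156.0, 169.0, 171.0, 167.0, 177.0]
100 init [np.float64(76.3), np.float64(65.2), np.float64(46.7), np.float64(26.0)] now [np.float64(28.7), np.float64(18.1), np.float64(12.8), np.float64(-6.5)]
112 init [np.float64(75.4), np.float64(64.3), np.float64(46.1), np.float64(25.6)] now [np.float64(28.3), np.float64(17.9), np.float64(12.6), np.float64(-6.5)]
125 init [np.float64(74.3), np.float64(63.4), np.float64(45.4), np.float64(25.3)] now [np.float64(27.9), np.float64(17.6), np.float64(12.4), np.float64(-6.4)]
side init [(20, 151), (22, 164), (24, 160), (26, 160), (28, 162), (30, 167), (32, 127), (34, 127), (36, 91), (38, 74), (40, 84), (42, 85), (44, 81), (46, 84), (48, 87), (50, 87), (52, 59), (54, 40), (56, 47), (58, 47), (60, 51), (62, 56), (64, 47), (66, 47), (68, 49), (70, 169), (72, 188), (74, 188), (76, 183), (78, 163), (80, 110), (82, 90), (84, 86), (86, 91), (88, 89)]
side now [(-16, 169), (-14, 171), (-12, 164), (-10, 171), (-8, 171), (-6, 137), (-4, 99), (-2, 99), (0, 89), (2, 93), (4, 91), (6, 91), (8, 93), (10, 97), (12, 97), (14, 65), (16, 58), (18, 47), (20, 47), (22, 173), (24, 198), (26, 198), (28, 186), (30, 160), (32, 243), (34, 243), (36, 255), (38, 250), (40, 250), (42, 251), (44, 249), (46, 250), (48, 250), (50, 250), (52, 249)]
```

```bash
python3 - <<'E'
from h import *
t=snap('top');s=snap('side')
def disc(p,r0,r1,c0,c1,th):
    J=p['color'][r0:r1,c0:c1]; w=(J.min(2)>th).astype(np.uint8); w=cv2.morphologyEx(w,cv2.MORPH_CLOSE,np.ones((5,5)))
    n,l,q,ce=cv2.connectedComponentsWithStats(w);k=1+np.argmax(q[1:,4]);return (ce[k][::-1]+[r0,c0]),q[k]
a,qa=disc(t,228,256,130,156,170);b,qb=disc(s,298,328,338,366,170)
print(a.round(1),qa,ray(t,a,104));print(b.round(1),qb,ray(s,b,104));print('tri',tri(t,a,s,b))
# port
print('port',ray(t,[201.8,205.5],102),ray(s,[263.4,296.6],102))
for p,(r,c) in ((t,(201,205)),(s,(262,294))):
    J=cv2.cvtColor(p['color'],cv2.COLOR_BGR2GRAY)[r-6:r+7,c-6:c+7].astype(float); w=np.clip(235-J,0,None); w[w<20]=0
    yy,xx=np.mgrid[0:13,0:13]; m=np.array([(w*yy).sum(),(w*xx).sum()])/w.sum()+[r-6,c-6]; print(m.round(1),ray(p,m,102).round(1)); print(w.round().astype(int) if p is s else '')
st()
E
```

```text
[241.4 141.1] [  0   4  22  20 331] [497.37377854 289.38012256 104.        ]
[310.6 351.5] [  4   3  20  20 316] [498.38582896 284.37582923 104.        ]
tri [498.2 287.  110.1]
port [588.52344596 153.52122301 102.        ] [586.48547673 154.76262389 102.        ]
[200.5 205. ] [591.5 154.8 102. ]

[263.3 293.3] [593.6 153.  102. ]
[[  0   0   0   0   0   0   0   0   0   0   0   0   0]
 [  0   0   0   0   0   0   0   0   0   0   0   0   0]
 [  0   0   0   0   0   0   0   0   0   0   0   0   0]
 [  0   0   0   0   0   0   0   0   0   0   0   0   0]
 [  0   0   0   0  46  41  43  35   0   0   0   0   0]
 [  0   0   0  74   0   0  26   0   0  28   0   0   0]
 [  0   0  28   0  20  59  67  29   0  56   0   0   0]
 [  0  21  22   0  96 112 106  91  22   0   0   0   0]
 [  0   0  23   0 127 113 112  91   0   0   0   0   0]
 [  0   0  31   0  27  87  81  47   0   0   0   0   0]
 [  0   0   0  40  33  28  39  24   0   0   0   0   0]
 [  0   0   0   0   0  22   0   0   0   0   0   0   0]
 [  0   0   0   0   0   0   0   0   0   0   0   0   0]]
t 58.4 tcp [ 646.4 -196.8  385.5] hd 91.66 gap 87.9 F [-0.9 -0.9  0.5] q1,7 0.63 -0.02
```

```bash
python3 -m jog '[[-1,0.542,-0.149,0,0],[-1,0.542,-0.149,0,0],[-1,0.542,-0.149,0,0],[-1,0.542,-0.149,0,0],[-1,0.542,-0.149,0,0],[-1,0.542,-0.149,0,0],[-1,0.542,-0.149,0,0],[-1,0.542,-0.149,0,0],[-1,0.538,-0.152,0,0],[-1,0,0,0.4,0],[-1,0,0,0.3,0],[-1,0,0,0,0]]'
python3 - <<'E'
from h import *
st([498,286.5,259]); t=snap('top'); print([(round(d['score'],2),np.round(d['location'],1).tolist()) for d in manip.search_frame('dial',t)[:2]])
E
```

```text
time_s: 59.92
tcp_pos: [497.4, 286.1, 313.8]
eef_rot: [-2.188, -2.253, 0.006]
contact_force: [0.4, -1.2, 0.4]
finger_gap: 87.2
grip_force: 0.0
t 59.9 tcp [497.4 286.1 313.8] hd 91.69 gap 87.2 F [ 0.4 -1.2  0.4] q1,7 -0.07 -0.93
shift [0.005 0.008 0.548]
[]
```

```bash
python3 -m jog '[[-1,0,0.006,0.3,0],[-1,0,0,0.2,0],[-1,0,0,0.06,0],[-1,0,0,0,0]]'; python3 -m jog '[[1,0,0,0,0],[1,0,0,0,0],[1,0,0,0,0],[1,0,0,0,0],[1,0,0,0,0],[1,0,0,0,0]]'
```

```text
time_s: 60.52
tcp_pos: [498.8, 286.7, 259.9]
eef_rot: [-2.189, -2.253, -0.0]
contact_force: [-0.1, -0.1, 0.6]
finger_gap: 87.9
grip_force: 0.0
time_s: 61.28
tcp_pos: [498.6, 286.6, 259.6]
eef_rot: [2.189, 2.253, 0.0]
contact_force: [-0.2, -0.2, 0.9]
finger_gap: 45.5
grip_force: 30.0
```

```bash
python3 -m jog '[[1,0,0,-0.2,0],[1,0,0,-0.3,0],[1,0,0,-0.4,0],[1,0,0,-0.4,0],[1,0,0,0,0]]'
python3 - <<'E'
from h import *
st([593.2,155.8,380])
E
```

```text
time_s: 61.9
tcp_pos: [498.8, 287.5, 394.0]
eef_rot: [2.188, 2.252, 0.01]
contact_force: [0.3, 0.5, -0.6]
finger_gap: 45.4
grip_force: 30.0
t 61.9 tcp [498.8 287.5 394. ] hd 91.66 gap 45.4 F [ 0.3  0.5 -0.6] q1,7 -0.03 -0.87
shift [-1.344  0.904  0.141]
```

```bash
python3 -m jog '[[1,-0.336,0.226,0,0],[1,-0.336,0.226,0,0],[1,-0.336,0.226,0,0],[1,-0.336,0.226,0,0],[1,0,0,0.2,0],[1,0,0,0.13,0],[1,0,0,0,0],[1,0,0,0,0]]'
python3 - <<'E'
from h import *
st([593.2,155.8,358]); s=snap('side'); G=np.array(manip.get_obs()['tcp_pos'])-[0,0,163]
for n in ('stem_tip','port','dial'): print(n,[(round(d['score'],2),np.round(d['location'],1).tolist()) for d in manip.search_frame(n,s)[:2]])
print('pred tip',pix(s,G-[0,0,83]),'dial',pix(s,G),'port',pix(s,W(0,129,102)))
cv2.imwrite('pics/fin.png',cv2.resize(s['color'][200:285,255:345],None,fx=6.5,fy=6.5,interpolation=cv2.INTER_CUBIC))
E
```

```text
time_s: 62.9
tcp_pos: [592.4, 156.1, 356.9]
eef_rot: [-2.187, -2.255, -0.001]
contact_force: [-0.5, 0.1, 0.4]
finger_gap: 45.3
grip_force: 30.0
t 62.9 tcp [592.4 156.1 356.9] hd 91.77 gap 45.3 F [-0.5  0.1  0.4] q1,7 0.17 -0.62
shift [-0.003  0.008 -0.011]
stem_tip [(0.67, [246.5, 293.5])]
port [(0.69, [256.2, 277.3]), (0.65, [261.8, 294.4])]
dial [(0.89, [248.4, 294.8]), (0.72, [161.1, 251.8])]
pred tip [293.96483027 262.56518843] dial [293.67821917 244.71276917] port [294.05172163 264.60812036]
```

View pics/fin.png

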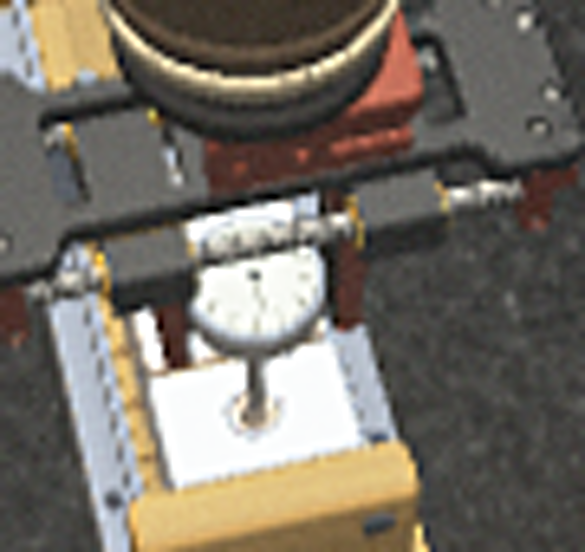

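```bash
python3 -m jog '[[1,-0.012,0.005,0.08,0],[1,0,0,0.04,0],[1,0,0,0,0]]';python3 -m jog '[[1,0,0,0.05,0],[1,0,0,0.05,0],[1,0,0,0,0]]'
```

```text
time_s: 63.48
tcp_pos: [593.3, 153.5, 343.9]
eef_rot: [-2.189, -2.253, 0.001]
contact_force: [-0.8, 0.6, -0.8]
finger_gap: 45.4
grip_force: 30.0
time_s: 63.85
tcp_pos: [593.3, 153.6, 334.0]
eef_rot: [-2.189, -2.253, 0.001]
contact_force: [0.1, 0.1, -0.4]
finger_gap: 45.4
grip_force: 30.0
```

```bash
python3 -m jog '[[1,0,0,0.15,0],[1,0,0,0.15,0],[1,0,0,0.05,0],[1,0,0,0,0]]';python3 -m jog '[[1,0,0,0.05,0],[1,0,0,0.02,0],[1,0,0,0,0]]'
```

```text
time_s: 64.35
tcp_pos: [593.3, 153.7, 298.8]
eef_rot: [-2.188, -2.253, 0.001]
contact_force: [1.1, 0.5, -0.2]
finger_gap: 45.3
grip_force: 30.0
time_s: 64.72
tcp_pos: [593.4, 153.8, 293.6]
eef_rot: [2.189, 2.253, 0.001]
contact_force: [-1.9, -0.8, 5.8]
finger_gap: 45.4
grip_force: 30.0
```

```bash
python3 -m jog '[[1,0,0,0.03,0],[1,0,0,0,0]]';python3 -m jog '[[-1,0,0,0,0],[-1,0,0,0,0],[-1,0,0,0,0],[-1,0,0,0,0],[-1,0,0,0,0],[-1,0,0,-0.3,0],[-1,0,0,-0.5,0],[-1,0,0,-0.5,0],[-1,-0.5,-0.3,0,0],[-1,-0.5,-0.3,0,0],[-1,-0.5,-0.3,0,0],[-1,-0.5,-0.3,0,0],[-1,-0.5,-0.3,0,0],[-1,0,0,0,0],[-1,0,0,0,0]]'
python3 - <<'E'
from h import *
st(); t=snap('top');s=snap('side')
for p in (t,s): print([(round(d['score'],2),np.round(d['location'],1).tolist()) for d in manip.search_frame('dial',p)[:2]])
for y in (154,156): print([pix(p,[593,y,138]).round(1)[::-1].tolist() for p in (t,s)])
J=t['color'];b=cv2.absdiff(J,cv2.imread('pics/t0.png')).max(2)
for n in ('mug_b','spice_e','essence_bottle'): print(n,[(round(d['score'],2),np.round(d['location'],1).tolist()) for d in manip.search_frame(n,t)[:1]])
def disc(p,r0,r1,c0,c1,th):
    J=p['color'][r0:r1,c0:c1]; print((cv2.cvtColor(J,cv2.COLOR_BGR2GRAY)//26))
np.set_printoptions(linewidth=200)
disc(s,240,282,272,318,0)
def line(J,p,y0,y1,z,x=0): return [(y,int(J[int(round(pix(p,W(x,y,z))[1])),int(round(pix(p,W(x,y,z))[0]))].mean())) for y in range(y0,y1,2)]
print('side now',line(s['color'],s,-10,40,112,15))
E
```

```text
time_s: 64.97
tcp_pos: [593.4, 154.2, 293.3]
eef_rot: [2.188, 2.251, 0.002]
contact_force: [-9.8, -4.0, 26.4]
finger_gap: 45.3
grip_force: 30.0
time_s: 66.85
tcp_pos: [450.9, -100.2, 419.8]
eef_rot: [2.189, 2.252, 0.001]
contact_force: [0.5, 1.2, -0.0]
finger_gap: 87.8
grip_force: 0.0
t 66.8 tcp [ 450.9 -100.2  419.8] hd 91.63 gap 87.8 F [ 0.5  1.2 -0. ] q1,7 0.77 0.01
[(0.68, [197.9, 204.8])]
[(0.85, [258.7, 291.7]), (0.4, [264.3, 291.1])]
[[196.4, 203.2], [256.3, 293.5]]
[[196.3, 202.2], [257.2, 293.7]]
mug_b [(0.65, [178.0, 143.5])]
spice_e [(0.57, [162.5, 248.6])]
essence_bottle [(0.48, [167.6, 288.1])]
[[4 6 9 ... 2 2 2]
 [4 4 7 ... 2 2 2]
 [4 4 5 ... 2 3 2]
 ...
 [7 7 5 ... 3 4 3]
 [7 7 4 ... 2 3 3]
 [7 7 5 ... 3 3 3]]
side now [(-10, 171), (-8, 171), (-6, 143), (-4, 101), (-2, 101), (0, 91), (2, 93), (4, 91), (6, 91), (8, 88), (10, 91), (12, 91), (14, 71), (16, 53), (18, 47), (20, 47), (22, 178), (24, 201), (26, 201), (28, 192), (30, 166), (32, 243), (34, 243), (36, 255), (38, 252)]
```

```bash
python3 - <<'E'
from h import *
t=snap('top');d=cv2.absdiff(t['color'],cv2.imread('pics/t0.png')).max(2)
for n,(r0,r1,c0,c1) in dict(bottle=(145,176,278,305),jar=(145,178,235,262),mug=(155,207,122,166),stand=(222,266,125,175)).items(): print(n,int((d[r0:r1,c0:c1]>60).sum()),round(float(d[r0:r1,c0:c1].mean()),1))
print(manip.job_done())
E
```

```text
bottle 0 3.8
jar 0 5.6
mug 0 3.1
stand 331 20.0
the job is handed in; nothing more can be done
None
```

I handed the job in. The three moulds that were there stand upright in one tight row against the head, with the springs about half compressed (about 10 mm of 20). The thermometer is pushed fully home in the port, and the mug, jar and bottle show no change from the first picture. One mould slipped in the grip on the way in, so I set it upright and re-gripped it before loading; the simulator gave back no score.

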